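# Build and press-check a crosswise riser under the measuring head

## Robot

A 6-joint arm with a two-finger parallel gripper is mounted at the origin on the work surface. World frame = base frame: x ahead of the robot, y to its left, z up, the work surface at z = 0. Lengths are in m, angles in rad, forces in N, time in s.
With the tool pointing down it reaches from about 0.25 to 0.775 m from the base axis. Payload 4 kg.
Tool frame: the origin (TCP) lies at the very end of the fingers, on their centre line; the grasp point (between the pads) lies 19 mm behind it (manip.grip_depth is the z of the grasp point in the tool frame, in m); z points along the fingers, y is the direction in which the jaws open and shut (so a half turn about z gives the same grasp; the last joint's range is limited). The gripper opens to 85 mm and grips with 20 to 120 N. Pads are 22 mm wide; open, the fingers measure 114 mm over their backs; the gripper's body (76 mm by 85 mm) begins 54 mm behind the grasp point. The pads swing forward as they close: fully open they stand 13 mm farther back than shut.
Start: joints at [1.149, 0.087, 1.371, -0, 1.684, -0.103], TCP at [0.172, 0.522, 0.231] pointing down, gripper open.
Joint ranges: [-3.1, 3.1], [-0.76, 2.03], [0.27, 2.55], [-1.08, 4.22], [0.17, 2.65], [-2.57, 2.57]. Speed limits (rad/s): [2.79, 2.79, 3.14, 3.14, 3.14, 3.14].

## Interface

Orientations are given as a unit quaternion [w, x, y, z].
In Python, from station import manip gives the robot as it stands.
- The arm moves only by the shell command python3 -m jog 'ROWS' [FORCE]. ROWS is text: rows parted by semicolons, each of 7 numbers parted by spaces: the turn, a rotation vector about the tool's x, y, z in rad, then the shift along the tool's x, y, z in cm, then the opening, from -1 (shut) to 1 (fully open). A call has 1 to 20 rows; each row shifts and turns the commanded pose from where the row before left it, along the tool's axes as they then stand; what a row does not reach is not made up. A row lasts 1/10 s, in which the tool goes at most 50 mm and 8.59 degrees, less where a joint would pass 70% of its speed; a pose out of reach is approached as far as the arm can. A call with a gripper value outside its range is refused whole. The fingers move at their own pace and stop on an object; FORCE is the grip in N (left out, the last holds). Time passes only in rows, so rows that do not move let the fingers close. It gives the time, the measured TCP pose, the force and the opening at its end, in the units of the state.
- manip.get_state(): the state, without advancing time (a new reading comes with each control period).
- manip.camera(name): name is "scene" or "top"; returns the picture (480x640x3 uint8, blue, green, red); there is no depth.
- manip.camera_params(name): a dict with "fx", "fy", "cx", "cy" (pixels), "dist" ([k1, k2, p1, p2, k3] as OpenCV has them; the pictures are not rectified), "T" (4x4, takes a point from camera to world coordinates). Camera axes: x right, y up, looking along -z (the intrinsics and any distortion apply to the point x, -y, -z); pixel columns grow to the right and rows downward; lengths in m; the calibration is good to about 2 mm. A picture is of the moment at which its call begins. camera_params takes no time and is no camera call.
- manip.sign_off(): hands the job in, once; it reports no verdict.
The state is a dict: "t": time; "joints": joint angles; "dq": joint speeds; "tau": joint torques, N m; "ee_pos": TCP position; "orientation": TCP orientation; "wrist_force": force on the tool from outside, world axes, zero at the start; "ft_torque": the same for the moment, N m; "opening": finger opening in m.
Only numpy, scipy, OpenCV 4.12 (cv2) and the standard library are available. Lean on these libraries where they do the work, as an engineer would, in place of code of your own. Each camera call takes 0.05 s, during which the arm holds its last target.

## Task

Build the sample riser on the sprung stage under the measuring head: lay the blue bar across the two rails at their blue marks, then the orange bar at the orange marks, then the carrier plate on top, centred and crosswise over both bars. After putting each piece down and letting go of it, press gently down on its middle with the fingers until the stage gives a few millimetres (never as far as its stop), to feel that it lies flat, before adding the next. Do not bump the head, and leave everything else on the bench where it is.

Things in the scene. Friction and masses are not known exactly. Their poses are not given: they have to be found in the camera images.
- bar_blue_c (a point): centre (half-way up) of the loose blue spacer bar: 140 mm long along its x, 30 mm wide along y, 22 mm thick along z, 0.13 kg; starts lying flat on the bench. Both ends are alike.
- bar_orange_c (a point): centre of the loose orange spacer bar: same size, mass and axes as the blue one; starts flat on the bench.
- carrier_c (a point): middle of the loose carrier, half-way up its 45 mm height: a white plate 70 mm (its x) by 130 mm (its y), 10 mm thick, with a square steel block 30 x 30 mm, 35 mm tall, on its middle (grip this; its top is 22.5 mm above this point, the plate's top 12.5 mm below). 0.18 kg; starts plate down on the bench. Half a turn makes no difference.
- mark_blue (a point): where the centre of the blue bar must come to lie, on the stage (moves down with it). Axes are the station's: x points level from its open front to its back, y to the left as seen from its front, z up. The bar must lie along x. It is 38 mm to the left (+y) of the stage's middle, 11 mm above the rails' tops.
- mark_orange (a point): where the centre of the orange bar must come to lie, along x: 38 mm to the right (-y) of the stage's middle; same axes and height as the blue mark.
- mark_carrier (a point): where the middle of the carrier (half-way up) must come to lie once both bars are in place, with its long side (its y) along the station's y, across both bars; same axes.
- rail_front: front one of two fixed aluminium rails on the stage, origin at the centre of its underside: 20 mm wide (x), 150 mm long (y), 18 mm tall, with a 30 mm wide blue band at 38 mm to its left and an orange one at 38 mm to its right. The rails stand 45 mm before and behind the stage's middle; their undersides are on the stage plate (140 x 170 mm), 67 mm above the bench.
- rail_back: the back rail, same as the front one.
- stage (a joint): how far the sprung stage is pressed down, m: 0 at rest, stop at 0.012. It stays at 0 under the weight of all three pieces; it begins to yield at about 1 to 6 N of added push and then gives 1 mm for each 1.5 N.
- head: white measuring head fixed over the stage. Origin on its underside, straight above the stage's middle, 285 mm above the bench; box reaching from 20 mm in front of the origin to 120 mm behind it (x), 45 mm to either side (y), 55 mm up. No room for an upright gripper below it: come in from its open front (-x side), the tool leaning back over the front by 30 to 40 degrees.
- station: the whole station, origin on the bench under the stage's middle, x to its back, y to its left. Its open front faces the robot's right (world -y, give or take 20 degrees). Base 55 mm high, reaching 120 mm to the front, 140 mm to the back, 150 mm to either side. A 40 mm square column, 335 mm high, stands 115 mm behind and 128 mm to the left of the middle; an arm runs from it to the back of the head.
- bar_blue: the blue bar, origin at the centre of its underside.
- bar_orange: the orange bar, origin at the centre of its underside.
- carrier: the carrier, origin at the centre of its underside.
- puck: bystander: brass disc, 44 mm across, 16 mm high; origin under its centre. Leave alone.
- driver: bystander: screwdriver about 160 mm long lying on the bench. Leave alone.
- jar: bystander: amber jar, 54 mm across, 75 mm high; origin under its centre. Leave alone.
- bottle: bystander: white bottle with a blue cap, 64 mm across, 150 mm high; origin under its centre. Leave alone.
- terminals: bystander: aluminium block 75 x 50 x 30 mm with two terminals, 72 mm high in all; origin under its centre. Leave alone.
- mouse: bystander: round black computer mouse, 60 mm across, 32 mm high; origin under its centre. Leave alone.
- vials: bystander: white tray 90 x 120 mm with short vials, 30 mm high; origin under its centre. Leave alone.
Mind the look-alikes: they are no part of the job. What is shaped like the carrier but green or purple is not meant.

How it is judged:
On the way, in this order (a step that is already met when the one before it is completed fails the run):
1. the blue bar lies flat on both rails at the blue marks, let go (horizontal distance between bar_blue_c and mark_blue below 0.01 m and z of bar_blue_c in the frame of mark_blue between -0.003 and 0.003 m and angle between the x axis of bar_blue_c and the x axis of mark_blue, either way round below 0.12 rad and angle between bar_blue_c's own z axis and vertical below 0.035 rad and contact force between the fingers and bar_blue below 0.05 N and linear speed of bar_blue below 0.02 m/s), for 0.2 s.
2. the blue bar is pressed down with the fingers so that the sprung stage dips by more than 2 mm, bearing on both its supports (horizontal distance between bar_blue_c and mark_blue below 0.01 m and z of bar_blue_c in the frame of mark_blue between -0.003 and 0.003 m and angle between the x axis of bar_blue_c and the x axis of mark_blue, either way round below 0.12 rad and angle between bar_blue_c's own z axis and vertical below 0.035 rad and value of joint stage above 0.002 m and contact force between bar_blue and rail_front above 1.5 N and contact force between bar_blue and rail_back above 1.5 N and contact force between the fingers and bar_blue above 2 N), for 0.2 s.
3. the orange bar lies flat on both rails at the orange marks, let go (horizontal distance between bar_orange_c and mark_orange below 0.01 m and z of bar_orange_c in the frame of mark_orange between -0.003 and 0.003 m and angle between the x axis of bar_orange_c and the x axis of mark_orange, either way round below 0.12 rad and angle between bar_orange_c's own z axis and vertical below 0.035 rad and contact force between the fingers and bar_orange below 0.05 N and linear speed of bar_orange below 0.02 m/s), for 0.2 s.
4. the orange bar is pressed down with the fingers so that the sprung stage dips by more than 2 mm, bearing on both its supports (horizontal distance between bar_orange_c and mark_orange below 0.01 m and z of bar_orange_c in the frame of mark_orange between -0.003 and 0.003 m and angle between the x axis of bar_orange_c and the x axis of mark_orange, either way round below 0.12 rad and angle between bar_orange_c's own z axis and vertical below 0.035 rad and value of joint stage above 0.002 m and contact force between bar_orange and rail_front above 1.5 N and contact force between bar_orange and rail_back above 1.5 N and contact force between the fingers and bar_orange above 2 N), for 0.2 s.
5. the carrier lies flat across both bars, centred, let go (horizontal distance between carrier_c and mark_carrier below 0.01 m and z of carrier_c in the frame of mark_carrier between -0.003 and 0.003 m and angle between the x axis of carrier_c and the x axis of mark_carrier, either way round below 0.12 rad and angle between carrier_c's own z axis and vertical below 0.035 rad and contact force between the fingers and carrier below 0.05 N and linear speed of carrier below 0.02 m/s), for 0.2 s.
6. the carrier is pressed down with the fingers so that the sprung stage dips by more than 2 mm, bearing on both its supports (horizontal distance between carrier_c and mark_carrier below 0.01 m and z of carrier_c in the frame of mark_carrier between -0.003 and 0.003 m and angle between the x axis of carrier_c and the x axis of mark_carrier, either way round below 0.12 rad and angle between carrier_c's own z axis and vertical below 0.035 rad and value of joint stage above 0.002 m and contact force between carrier and bar_blue above 1.5 N and contact force between carrier and bar_orange above 1.5 N and contact force between the fingers and carrier above 2 N), for 0.2 s.
At the end, for the whole second after the job is handed in: Blue bar, orange bar and carrier each lie within 10 mm (horizontally) and 3 mm (in height) of their marks, within 0.12 rad of their direction and 0.035 rad of level, let go and at rest, with the stage sprung back up (less than 1.5 mm down) (all of step 1 and all of step 3 and all of step 5 and value of joint stage below 0.0015 m); the robot touches nothing.
It fails at once if the stage is pressed down nearly to its stop (more than 10 mm) (value of joint stage above 0.01 m).
It fails at once if the measuring head is bumped (more than 1 N) (contact force between anything else and head above 1 N).
It fails at once if something else on the bench is moved by more than 15 mm (distance of any of puck, driver, jar, bottle, terminals, mouse, vials from where it was at the start of the episode above 0.015 m).
It also fails if it takes over 72 s, if anything falls off the work surface, if the arm or the gripper's body presses on something with over 40 N, if the wrist force passes 120 N, or if a joint passes its speed limit or range.

## Working session

There is one attempt and no reset: what is moved stays moved. The work goes in short steps, Python scripts to look and compute and a shell command to move; the robot and the scene stay as the last step left them, time stands still between calls to the robot, and variables do not carry over. Pictures are saved under pics/ and viewed, and the job is handed in when it is done.

```bash
ls; mkdir -p pics; python3 - <<'E'
from station import manip
import cv2,json
print(manip.get_state())
for n in ("scene","top"):
    cv2.imwrite(f"pics/{n}0.png",manip.camera(n)); p=manip.camera_params(n); print(n,p)
print(manip.grip_depth)
E
```

```text
pics
{'t': 0.0, 'joints': array([ 1.14890012e+00,  8.79841532e-02,  1.37230820e+00,  1.13114773e-05,
        1.68360369e+00, -1.03082650e-01]), 'dq': array([ 2.11596117e-03, -7.63066890e-04,  3.93408412e-04, -4.54503032e-05,
        4.08574631e-04,  6.19325896e-04]), 'tau': array([ 5.84090685e-05, -3.51872456e+01, -3.13269782e+01, -1.11554652e-05,
        1.07262857e-02, -7.48103275e-06]), 'ee_pos': array([0.17217217, 0.52181533, 0.23009584]), 'orientation': array([-3.04276192e-04,  1.58731808e-01,  9.87321066e-01, -1.11078764e-03]), 'wrist_force': array([-0.3462703 , -0.4405447 ,  0.33200004]), 'ft_torque': array([-0.01365694, -0.00642468, -0.02026848]), 'opening': 0.08544119997048553}
scene {'fx': 529.6389973190079, 'fy': 529.6389973190079, 'cx': 319.5051947135513, 'cy': 233.61723274795526, 'dist': array([-0.00611803,  0.        ,  0.        ,  0.        ,  0.        ]), 'T': array([[ 0.63178999, -0.49936934,  0.59285046,  1.53048502],
       [ 0.77500795,  0.42104573, -0.47125702, -0.92852292],
       [-0.01428584,  0.75719928,  0.65302769,  1.24672059],
       [ 0.        ,  0.        ,  0.        ,  1.        ]])}
top {'fx': 543.4581219077196, 'fy': 543.4581219077196, 'cx': 324.6658660979529, 'cy': 238.77734044797697, 'dist': array([0.05790786, 0.        , 0.        , 0.        , 0.        ]), 'T': array([[-0.01516822,  0.98748279, -0.15699578,  0.32526451],
       [-0.99982315, -0.01672499, -0.00859961, -0.16079773],
       [-0.01111772,  0.15683757,  0.98756183,  1.64487851],
       [ 0.        ,  0.        ,  0.        ,  1.        ]])}
-0.0187
```

View pics/scene0.png

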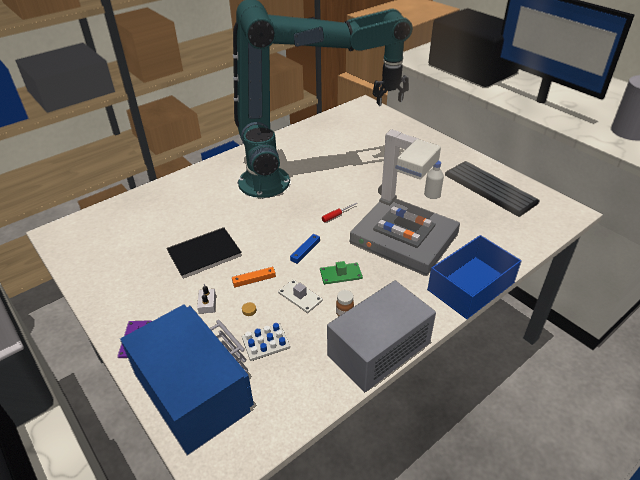

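View pics/top0.png

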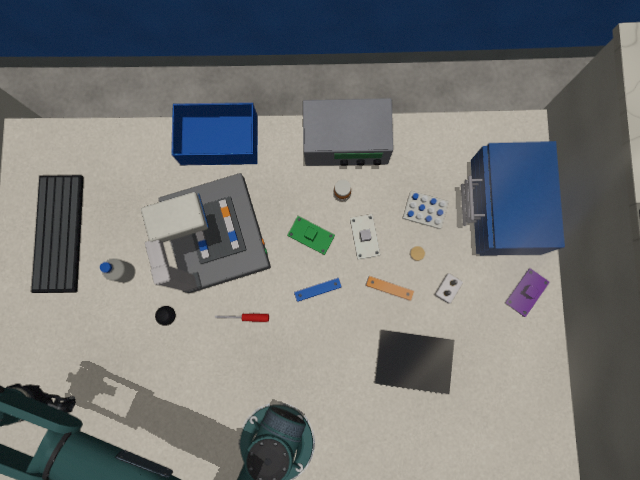

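The top view shows the blue bar at about (318,290), the orange bar at (390,288), the white carrier at (365,237), the green look-alike at (311,235) and the purple one at (527,292). The station is at about (213,233) with its head over the left part. I'll enlarge these to read pixels off them.

```bash
cat > h.py <<'E'
from station import manip
import numpy as np, cv2
from scipy.spatial.transform import Rotation as R
F=np.diag([1,-1,-1.])
def K(p): return np.array([[p['fx'],0,p['cx']],[0,p['fy'],p['cy']],[0,0,1]])
def ray(n,uv):
    p=manip.camera_params(n)
    u=cv2.undistortPoints(np.array([[uv]],float),K(p),p['dist'])[0,0]
    d=p['T'][:3,:3]@F@np.array([u[0],u[1],1]); return p['T'][:3,3],d/np.linalg.norm(d)
def onz(n,uv,z):
    o,d=ray(n,uv); return o+d*(z-o[2])/d[2]
def proj(n,X):
    p=manip.camera_params(n); T=np.linalg.inv(p['T'])
    rv=cv2.Rodrigues(F@T[:3,:3])[0]; tv=F@T[:3,3]
    return cv2.projectPoints(np.atleast_2d(np.array(X,float)),rv,tv,K(p),p['dist'])[0][:,0]
def tri(uvs,uvt):
    A=np.zeros((3,3));b=np.zeros(3)
    for n,uv in(("scene",uvs),("top",uvt)):
        o,d=ray(n,uv);P=np.eye(3)-np.outer(d,d);A+=P;b+=P@o
    x=np.linalg.solve(A,b)
    res=[np.linalg.norm(np.cross(ray(n,uv)[1],x-ray(n,uv)[0])) for n,uv in(("scene",uvs),("top",uvt))]
    return x,max(res)
def crop(img,x0,y0,w,h,s,fn,grid=10):
    c=cv2.resize(img[y0:y0+h,x0:x0+w],None,fx=s,fy=s,interpolation=cv2.INTER_CUBIC)
    for u in range(-(-x0//grid)*grid,x0+w,grid):
        cv2.line(c,((u-x0)*s+s//2,0),((u-x0)*s+s//2,4),(0,0,255),1); cv2.putText(c,str(u),((u-x0)*s+s//2,14),0,.35,(0,0,255),1)
    for v in range(-(-y0//grid)*grid,y0+h,grid):
        cv2.line(c,(0,(v-y0)*s+s//2),(4,(v-y0)*s+s//2),(0,0,255),1); cv2.putText(c,str(v),(6,(v-y0)*s+s//2),0,.35,(0,0,255),1)
    cv2.imwrite(fn,c)
E
python3 - <<'E'
from h import *
t=cv2.imread("pics/top0.png");s=cv2.imread("pics/scene0.png")
crop(t,280,200,140,105,5,"pics/c1.png"); crop(t,130,160,150,150,4,"pics/c2.png")
crop(s,225,225,150,100,5,"pics/c3.png"); crop(s,340,120,130,150,4,"pics/c4.png")
E
```

```text
(no output)
```

View pics/c1.png

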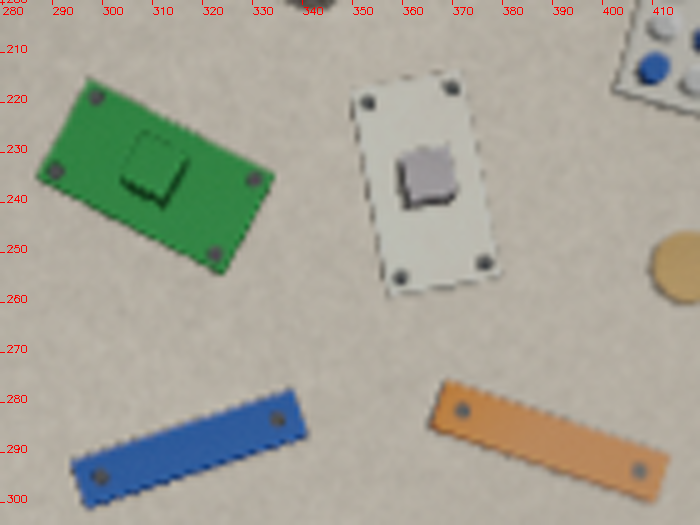

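View pics/c2.png

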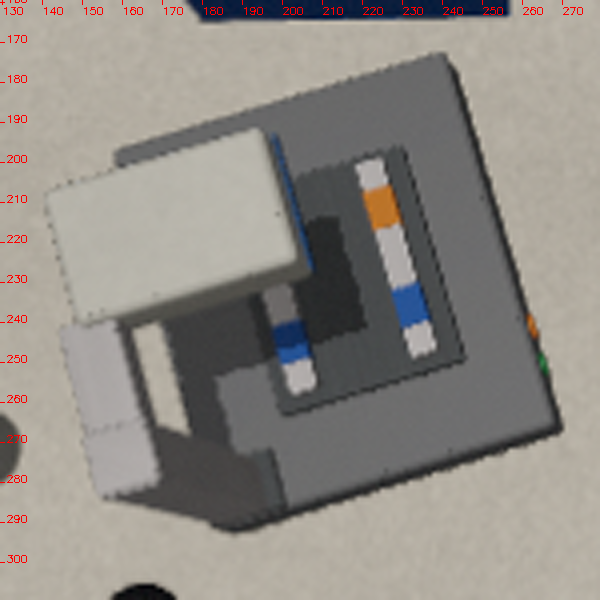

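View pics/c3.png

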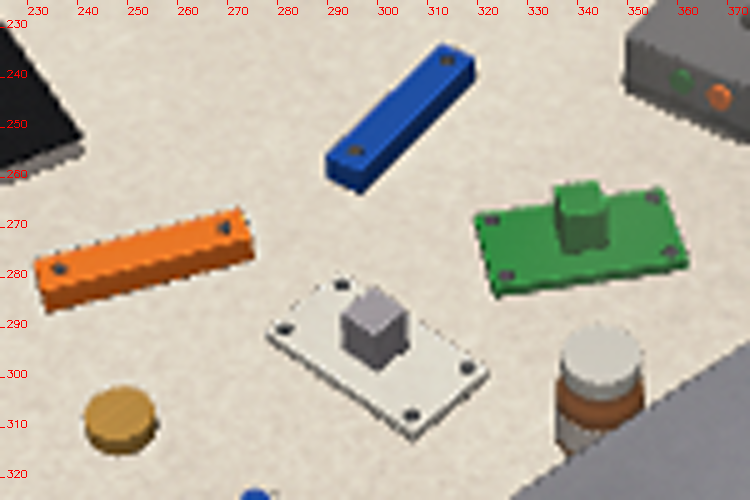

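View pics/c4.png

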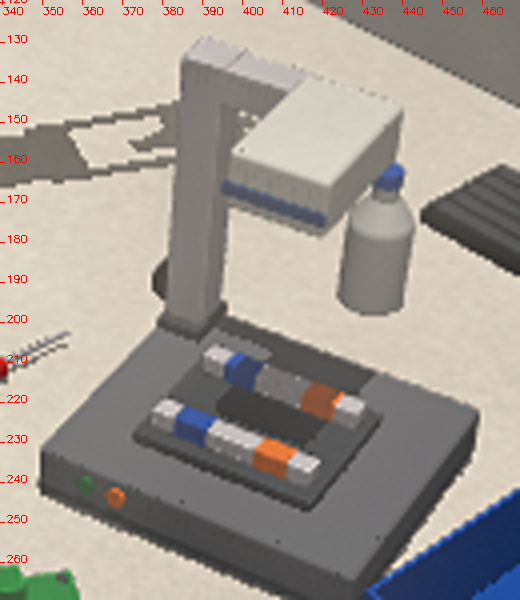

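In the crops, the white plate with the steel block (top view about (365,234), scene about (299,288)) is the carrier. The green plate at (310,234) and the purple one at (527,292) have the same shape but the wrong colour. I need one closer crop of the rails in the scene view.

```bash
python3 - <<'E'
from h import *
t=cv2.imread("pics/top0.png");s=cv2.imread("pics/scene0.png")
crop(s,370,195,70,50,11,"pics/c5.png"); crop(t,185,190,62,75,8,"pics/c6.png")
E
```

```text
(no output)
```

View pics/c5.png

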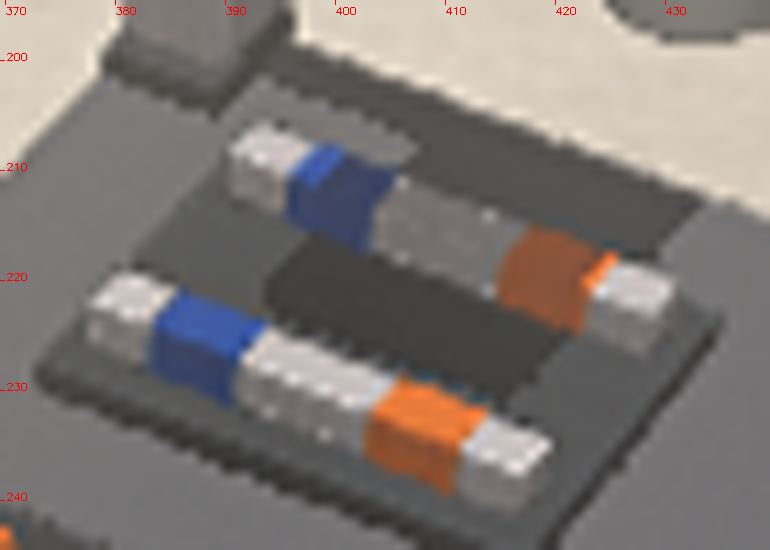

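View pics/c6.png

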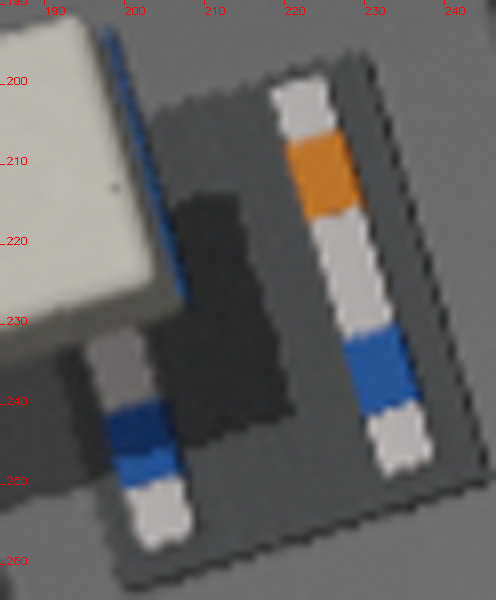

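```bash
python3 - <<'E'
from h import *
np.set_printoptions(precision=4,suppress=True)
c=lambda x0,y0,s,X,Y:(x0+(X-s/2)/s,y0+(Y-s/2)/s)
T1=lambda p:c(280,200,5,*p); S3=lambda p:c(225,225,5,*p); S5=lambda p:c(370,195,11,*p); T6=lambda p:c(185,190,8,*p)
for n,a,b in [("blue far+y",(447,61),(101,477)),("blue -y",(356,150),(278,419)),("or +y",(224,228),(462,410)),("or -y",(60,269),(639,470)),
 ("blocktop",(375,315),(428,172)),("car1",(467,368),(368,103)),("car2",(412,415),(452,88)),("car3",(285,329),(485,263)),("car4",(342,285),(401,277))]:
    print(n,*tri(S3(a),T1(b)))
for n,a,b in [("rf blue",(212,325),(382,370)),("rf or",(435,407),(324,176)),("rb blue",(346,176),(145,442))]:
    print(n,*tri(S5(a),T6(b)))
E
```

```text
blue far+y [ 0.4161 -0.0691  0.0194] 0.0007292626202443924
blue -y [ 0.4489 -0.1749  0.0207] 0.0010006337083631179
or +y [ 0.4522 -0.2856  0.0194] 0.0001420138699165496
or -y [ 0.415  -0.3893  0.02  ] 0.00023360460257960389
blocktop [ 0.5934 -0.2679  0.0389] 0.00021929883962443474
car1 [ 0.6423 -0.2343  0.0074] 0.0003671372370943336
car2 [ 0.6509 -0.2855  0.008 ] 0.000823635862857312
car3 [ 0.5422 -0.3027  0.008 ] 0.0004672103716310279
car4 [ 0.5345 -0.2515  0.0082] 0.0005787336846446157
rf blue [0.5878 0.1229 0.0833] 0.0013411873021926856
rf or [0.6605 0.1452 0.0846] 0.002012782960515674
rb blue [0.5627 0.2083 0.0837] 0.0012515253995857864
```

Triangulated heights come within 1–3 mm of what they should be, except the block top, which read 39 mm against 45 mm. Hole spacing is 111 mm on both bars and the bands are 76 mm apart, both consistent. I'll fit the poses, overlay the models as a check, and write a planner that turns targets into row units.

```bash
cat > plan.py <<'E'
from h import *
np.set_printoptions(precision=3,suppress=True)
ST=np.array([.6116,.1767,0]); SY=np.radians(106.8)
def cur():
    s=manip.get_state(); q=s['orientation']; return s['ee_pos'],R.from_quat([q[1],q[2],q[3],q[0]]),s
def ori(yaw_deg,lean_deg):  # approach heading, lean back
    a=np.radians(yaw_deg); x=np.array([np.cos(a),np.sin(a),0]); z=np.array([0,0,-1.]); y=np.cross(z,x)
    return R.from_matrix(np.c_[x,y,z])*R.from_rotvec([0,np.radians(lean_deg),0])
def st(x,y,z): 
    c,s=np.cos(SY),np.sin(SY); return ST+[c*x-s*y,s*x+c*y,z]
def plan(pos,yaw,lean):
    p,r,s=cur(); t=ori(yaw,lean); rv=(r.inv()*t).as_rotvec(); d=t.inv().apply(np.array(pos)-p)*100
    print("turn",rv,"deg",np.degrees(np.linalg.norm(rv)),"then shift cm",d,"|",np.linalg.norm(d))
def show():
    p,r,s=cur(); m=r.as_matrix(); print("t",s['t'],"p",p,"q",s['joints'],"F",s['wrist_force'],"op",s['opening'],"yawx",np.degrees(np.arctan2(-m[0,1],m[1,1])) , "lean",np.degrees(np.arccos(-m[2,2])))
E
python3 - <<'E'
from plan import *
t=cv2.imread("pics/top0.png");s=cv2.imread("pics/scene0.png")
def box(o,yaw,x0,x1,y0,y1,z):
    c,n=np.cos(yaw),np.sin(yaw); return [[o[0]+c*x-n*y,o[1]+n*x+c*y,z] for x,y in((x0,y0),(x1,y0),(x1,y1),(x0,y1))]
P=[box((.4325,-.122),np.radians(107.2),-.07,.07,-.015,.015,.022),box((.4336,-.3375),np.radians(70.3),-.07,.07,-.015,.015,.022),
 box((.5925,-.2685),np.radians(99.05),-.035,.035,-.065,.065,.010),box((.5925,-.2685),np.radians(99.05),-.015,.015,-.015,.015,.045)]
for x in(-.045,.045):
  for y in(-.038,.038): P.append(box(ST,SY,x-.01,x+.01,y-.015,y+.015,.085))
P.append(box(ST,SY,-.02,.12,-.045,.045,.285));P.append(box(ST,SY,-.02,.12,-.045,.045,.34));P.append(box(ST,SY,-.12,.14,-.15,.15,.055))
for n,im,r1,r2 in(("top",t,(280,200,140,105,5),(130,160,150,150,4)),("scene",s,(225,225,150,100,5),(340,120,130,150,4))):
    big=cv2.resize(im,None,fx=4,fy=4,interpolation=cv2.INTER_CUBIC)
    for b in P: cv2.polylines(big,[np.round(proj(n,b)*4+1.5).astype(int)],True,(0,255,255),1)
    for k,(a,b,w,h,_) in enumerate((r1,r2)): cv2.imwrite(f"pics/o_{n}{k}.png",big[b*4:(b+h)*4,a*4:(a+w)*4])
a=cv2.imread("pics/o_top0.png");b=cv2.imread("pics/o_scene0.png");w=min(a.shape[1],b.shape[1])
cv2.imwrite("pics/oA.png",cv2.resize(np.vstack([a[:,:w],b[:,:w]]),None,fx=.7,fy=.7)); 
a=cv2.imread("pics/o_top1.png");b=cv2.imread("pics/o_scene1.png")
cv2.imwrite("pics/oB.png",cv2.resize(np.hstack([a,b]),None,fx=.7,fy=.7))
plan([.432,-.122,.20],107,35)
E
```

```text
turn [-0.293  0.564  0.924] deg 64.25541184126448 then shift cm [-58.394   6.02  -37.199] | 69.49700415275636
```

View pics/oA.png

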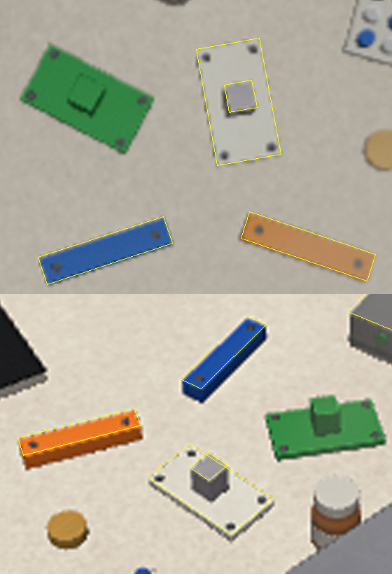

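View pics/oB.png

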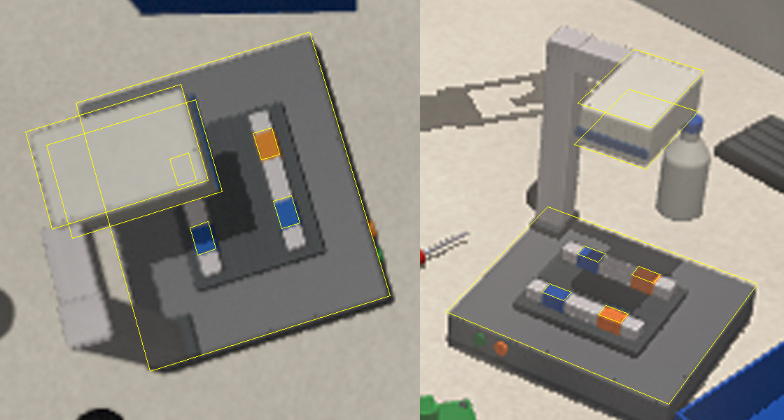

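The overlays sit on the bars, carrier, bands and base to within about 1–2 px, so I'm going ahead. First I turn the tool to the blue bar's heading with a 35° lean.

```bash
python3 -m jog '-.033 .063 .103 0 0 0 1;-.033 .063 .103 0 0 0 1;-.033 .063 .103 0 0 0 1;-.033 .063 .103 0 0 0 1;-.033 .063 .103 0 0 0 1;-.033 .063 .103 0 0 0 1;-.033 .063 .103 0 0 0 1;-.033 .063 .103 0 0 0 1;-.033 .063 .103 0 0 0 1' 40; python3 -c "
from plan import *
show();plan([.432,-.122,.20],107,35)"
```

```text
t: 1.0
ee_pos: [0.1726, 0.5219, 0.2307]
orientation: [-0.244, 0.57, 0.763, 0.182]
wrist_force: [-0.2, 0.5, 0.2]
opening: 0.0853
t 1.0 p [0.173 0.522 0.231] q [ 0.847 -0.213  1.775  0.541  1.267  0.477] F [-0.206  0.488  0.233] op 0.08533675949507087 yawx -73.48791680250898 lean 35.4246731138433
turn [ 0.005 -0.007 -0.007] deg 0.6470335665691985 then shift cm [-58.419   5.979 -37.152] | 69.48997985668169
```

```bash
sed -i 's/np.arctan2(-m\[0,1\],m\[1,1\])) ,/np.arctan2(m[1,1],m[0,1]))+90,/' plan.py; python3 -m jog '0 0 0 -1.5 .15 -.95 1;0 0 0 -2.9 .3 -1.85 1;0 0 0 -2.9 .3 -1.85 1;0 0 0 -2.9 .3 -1.85 1;0 0 0 -2.9 .3 -1.85 1;0 0 0 -2.9 .3 -1.85 1;0 0 0 -2.9 .3 -1.85 1;0 0 0 -2.9 .3 -1.85 1;0 0 0 -2.9 .3 -1.85 1;0 0 0 -2.9 .3 -1.85 1;0 0 0 -2.9 .3 -1.85 1;0 0 0 -2.9 .3 -1.85 1;0 0 0 -2.9 .3 -1.85 1;0 0 0 -2.9 .3 -1.85 1;0 0 0 -2.9 .3 -1.85 1;0 0 0 -2.9 .3 -1.85 1;0 0 0 -2.9 .3 -1.85 1;0 0 0 -2.9 .3 -1.85 1;0 0 0 -2.9 .3 -1.85 1;0 0 0 -2.9 .3 -1.85 1'; python3 -c "
from plan import *
show();plan([.432,-.122,.20],107,35);plan([.432,-.122,.10],107,35)"
```

```text
t: 3.0
ee_pos: [0.4223, -0.1041, 0.1981]
orientation: [-0.243, 0.568, 0.765, 0.182]
wrist_force: [1.5, 0.3, 0.1]
opening: 0.0856
t 3.0 p [ 0.422 -0.104  0.198] q [-0.64   0.134  1.505  0.388  1.99  -0.863] F [1.454 0.326 0.117] op 0.08560878411968204 yawx 106.76211277621674 lean 35.36445537761916
turn [ 0.003 -0.006 -0.003] deg 0.44162429483733817 then shift cm [-1.528  0.406 -1.302] | 2.0479368520613517
turn [ 0.003 -0.006 -0.003] deg 0.44162429483733817 then shift cm [-7.264  0.406  6.889] | 10.019421385643422
```

```bash
python3 -m jog '0 0 0 -1.9 .08 2 .4;0 0 0 -1.9 .08 2 .4;0 0 0 -1.9 .08 2 .4;0 0 0 -1.9 .08 2 .4;0 0 0 -1.9 .08 2 .4;0 0 0 0 0 0 .4'; python3 - <<'E'
from plan import *
show();plan([.4325,-.122,.012],107,35)
a=manip.camera("scene");b=manip.camera("top")
crop(a,240,180,120,100,5,"pics/a1.png");crop(b,270,240,120,100,5,"pics/b1.png")
print(proj("scene",cur()[0]),proj("top",cur()[0]))
E
```

```text
t: 3.6
ee_pos: [0.4295, -0.1191, 0.0585]
orientation: [-0.247, 0.568, 0.764, 0.181]
wrist_force: [-1.0, -0.5, -0.1]
opening: 0.0599
t 3.6 p [ 0.429 -0.119  0.059] q [-0.654  0.292  1.616  0.352  1.752 -0.973] F [-0.999 -0.514 -0.106] op 0.05992556963903753 yawx 106.75742198997814 lean 35.707448061967945
turn [-0.001 -0.012 -0.006] deg 0.7829265580326965 then shift cm [-2.972  0.206  3.601] | 4.674051550879732
[[304.611 235.872]] [[316.127 288.332]]
```

View pics/a1.png

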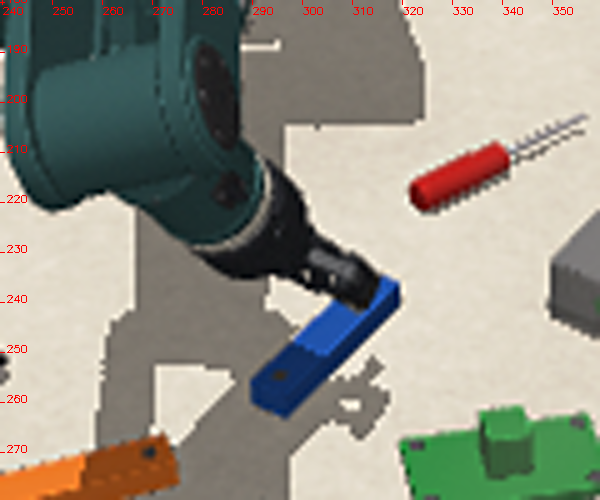

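View pics/b1.png

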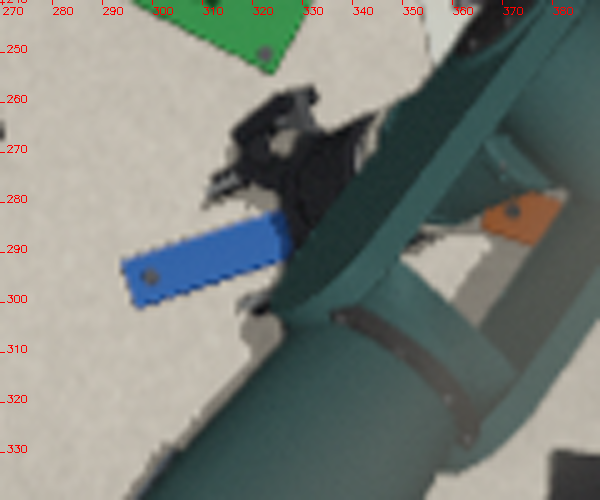

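The fingers straddle the blue bar. In the top view the tips are at about (310,279) and (320,302) either side of the bar, which agrees with the projected TCP at (316,288). I'll lower and grip.

```bash
python3 -m jog '0 0 0 -.75 .05 .9 .4;0 0 0 -.75 .05 .9 .4;0 0 0 -.75 .05 .9 .4;0 0 0 -.75 .05 .9 .4;0 0 0 0 0 0 .4;0 0 0 0 0 0 -1;0 0 0 0 0 0 -1;0 0 0 0 0 0 -1;0 0 0 0 0 0 -1;0 0 0 0 0 0 -1;0 0 0 0 0 0 -1' 50; python3 -c "
from plan import *
show();plan([.4325,-.122,.012],107,35);plan([.4325,-.122,.15],107,35)"
```

```text
t: 4.8
ee_pos: [0.4355, -0.1238, 0.0161]
orientation: [-0.242, 0.568, 0.765, 0.182]
wrist_force: [0.6, -2.0, 2.9]
opening: 0.0276
t 4.8 p [ 0.435 -0.124  0.016] q [-0.654  0.353  1.631  0.348  1.671 -1.004] F [ 0.617 -1.997  2.941] op 0.027557238939956034 yawx 106.76635213934125 lean 35.24055003725228
turn [ 0.005 -0.004 -0.002] deg 0.3763710554587815 then shift cm [-0.02  -0.23   0.482] | 0.5345268863628905
turn [ 0.005 -0.004 -0.002] deg 0.3763710554587815 then shift cm [  7.895  -0.23  -10.822] | 13.397933839910603
```

```bash
python3 -m jog '0 0 0 .57 0 -.82 -1;0 0 0 1.15 0 -1.64 -1;0 0 0 1.15 0 -1.64 -1;0 0 0 1.15 0 -1.64 -1;0 0 0 1.15 0 -1.64 -1;0 0 0 1.15 0 -1.64 -1;0 0 0 1.15 0 -1.64 -1;0 0 0 0 0 0 -1;0 0 0 0 0 0 -1'; python3 - <<'E'
from plan import *
show()
a=manip.camera("scene");b=manip.camera("top")
crop(a,230,150,140,110,5,"pics/a2.png")
crop(b,260,200,140,110,5,"pics/b2.png")
plan(st(-.20,.038,.17),106.8,35)
E
```

```text
t: 5.7
ee_pos: [0.4347, -0.1239, 0.1453]
orientation: [-0.243, 0.568, 0.765, 0.181]
wrist_force: [0.1, 0.2, -2.9]
opening: 0.0281
t 5.7 p [ 0.435 -0.124  0.145] q [-0.655  0.215  1.52   0.366  1.906 -0.916] F [ 0.052  0.249 -2.889] op 0.028124637698055302 yawx 106.78893379270009 lean 35.30588665470887
turn [ 0.    -0.008 -0.   ] deg 0.43752745251980324 then shift cm [ 4.429 21.865 -0.031] | 22.309235791310176
```

View pics/a2.png

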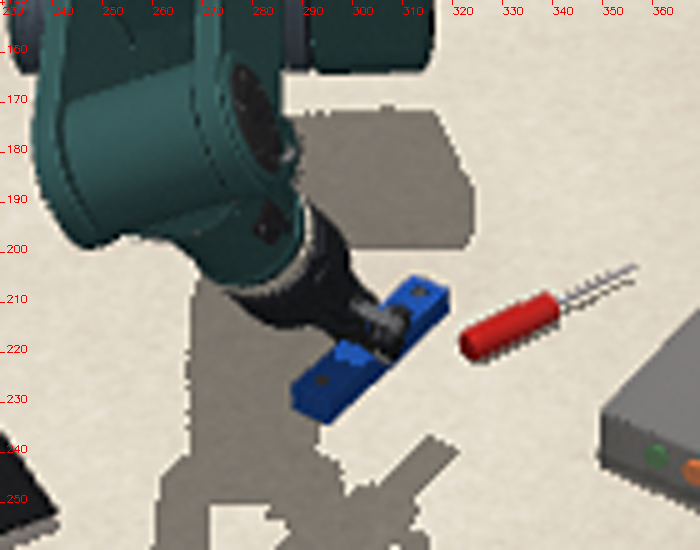

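View pics/b2.png

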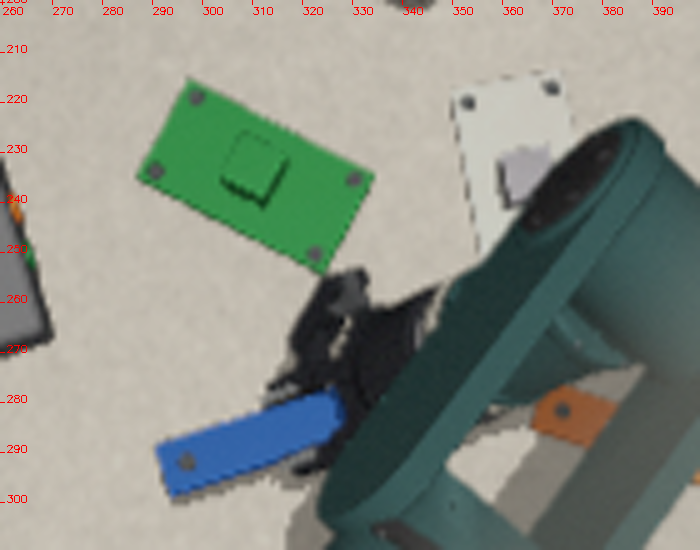

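The blue bar is held. I'll check that it is level in the grip, using the hole seen in both views: scene about (313.5,208), top about (297,292).

```bash
python3 - <<'E'
from plan import *
a,r=tri((313.5,207.9),(296.9,291.9)); print(a,r)
o,d=ray("scene",(293.9,225.5))
# second point on ray at .111 from a, 
from scipy.optimize import brentq
for lo,hi in((.5,(a-o)@d),((a-o)@d,3)):
    f=lambda s:np.linalg.norm(o+s*d-a)-.111
    try:
        s=brentq(f,lo,hi);b=o+s*d;print(b,"slope deg",np.degrees(np.arcsin((a-b)[2]/.111)),"yaw",np.degrees(np.arctan2(*(a-b)[[1,0]])))
    except Exception as e: print(e)
E
```

```text
[ 0.417 -0.069  0.149] 0.0009170602682109266
[ 0.45  -0.175  0.15 ] slope deg -0.5213598388112054 yaw 107.06660613387145
[ 0.364 -0.115  0.063] slope deg 50.62127293008709 yaw 41.28048668934605
```

The bar is level (0.5°) with heading 107°, and its centre is about 2 mm ahead of the TCP and 5 mm below it. Next I move to the front of the station.

```bash
python3 -m jog '0 0 0 .15 1.5 .22 -1;0 0 0 .3 3 .44 -1;0 0 0 .3 3 .44 -1;0 0 0 .3 3 .44 -1;0 0 0 .3 3 .44 -1;0 0 0 .3 3 .44 -1;0 0 0 .3 3 .44 -1;0 0 0 .2 2.3 .4 -1;0 0 0 0 0 0 -1'; python3 - <<'E'
from plan import *
show()
plan(st(-.002,.038,.125),106.8,35)
E
```

```text
t: 6.7
ee_pos: [0.6347, -0.0233, 0.1295]
orientation: [-0.245, 0.567, 0.766, 0.182]
wrist_force: [0.0, -1.3, -1.2]
opening: 0.0283
t 6.7 p [ 0.635 -0.023  0.129] q [-0.366  0.533  1.129  0.498  1.856 -0.612] F [ 0.021 -1.302 -1.187] op 0.028340582382977972 yawx 106.95377197975127 lean 35.46157074837754
turn [-0.001 -0.008  0.003] deg 0.4888041295047073 then shift cm [15.813 -0.226 11.619] | 19.62411437360328
```

```bash
python3 -m jog '0 0 0 1 -.03 .7 -1;0 0 0 2 -.03 1.45 -1;0 0 0 2 -.03 1.45 -1;0 0 0 2 -.03 1.45 -1;0 0 0 2 -.03 1.45 -1;0 0 0 2 -.03 1.45 -1;0 0 0 0 0 0 -1'; python3 - <<'E'
from plan import *
show()
plan(st(-.002,.038,.125),106.8,35)
a=manip.camera("scene");crop(a,320,90,150,150,4,"pics/a3.png",20)
E
```

```text
t: 7.4
ee_pos: [0.5895, 0.1063, 0.1309]
orientation: [-0.245, 0.567, 0.766, 0.181]
wrist_force: [0.1, -0.4, -0.5]
opening: 0.0282
t 7.4 p [0.59  0.106 0.131] q [-0.202  0.381  1.339  0.542  1.724 -0.497] F [ 0.076 -0.376 -0.529] op 0.02815754600797392 yawx 106.97079576018915 lean 35.45310888958314
turn [-0.001 -0.008  0.003] deg 0.4852078296550127 then shift cm [4.496 0.345 3.867] | 5.9398891380387475
```

View pics/a3.png

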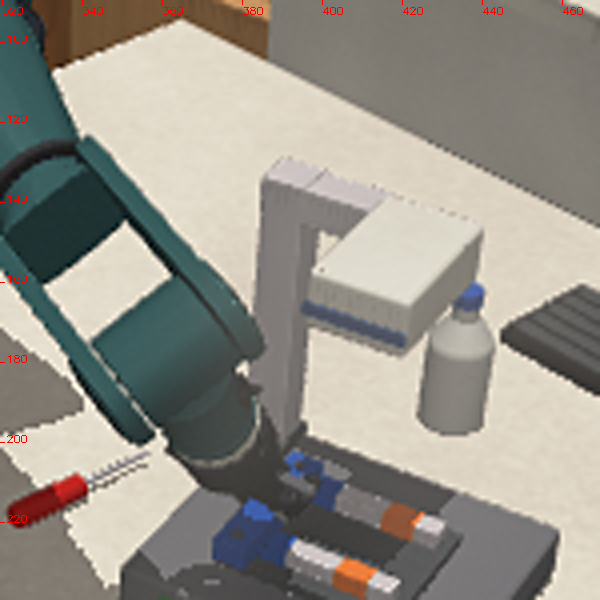

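The gripper is coming in below and in front of the head. The wrist is around (250,370) in the crop, clear of the head front at about (350,330). Continuing.

```bash
python3 -m jog '0 0 0 1.1 .09 .96 -1;0 0 0 1.1 .09 .96 -1;0 0 0 1.1 .09 .96 -1;0 0 0 1.1 .09 .96 -1;0 0 0 0 0 0 -1'; python3 - <<'E'
from plan import *
show()
plan(st(-.002,.038,.125),106.8,35)
plan(st(-.002,.038,.102),106.8,35)
a=manip.camera("scene");crop(a,340,120,130,130,5,"pics/a4.png",20)
b=manip.camera("top");crop(b,170,180,110,100,6,"pics/b4.png",20)
E
```

```text
t: 7.95
ee_pos: [0.5777, 0.1621, 0.1245]
orientation: [-0.244, 0.567, 0.766, 0.181]
wrist_force: [0.5, 0.1, -1.8]
opening: 0.0287
t 7.95 p [0.578 0.162 0.124] q [-0.118  0.352  1.391  0.562  1.66  -0.438] F [ 0.513  0.122 -1.825] op 0.028715067872940207 yawx 106.93568154268348 lean 35.386854891119356
turn [-0.    -0.007  0.003] deg 0.4149031845742066 then shift cm [ 0.208 -0.134  0.084] | 0.2611822814219403
turn [-0.    -0.007  0.003] deg 0.4149031845742066 then shift cm [-1.111 -0.134  1.968] | 2.2641031904734352
```

View pics/a4.png

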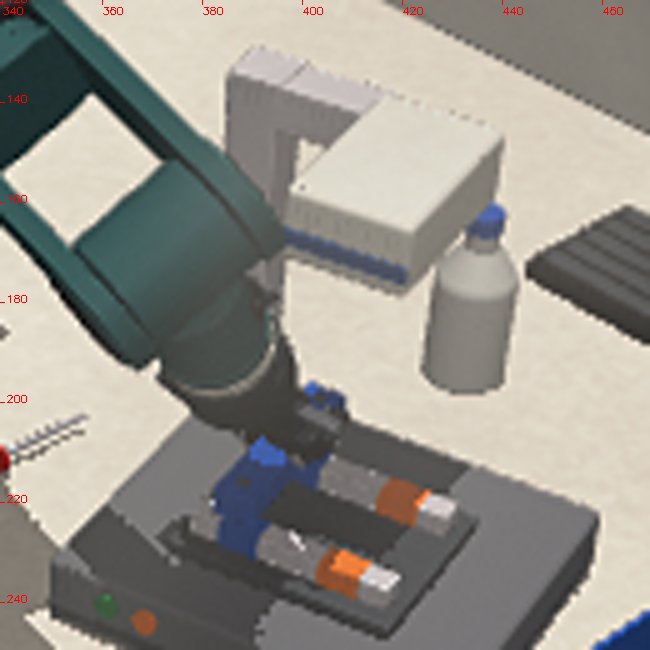

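View pics/b4.png

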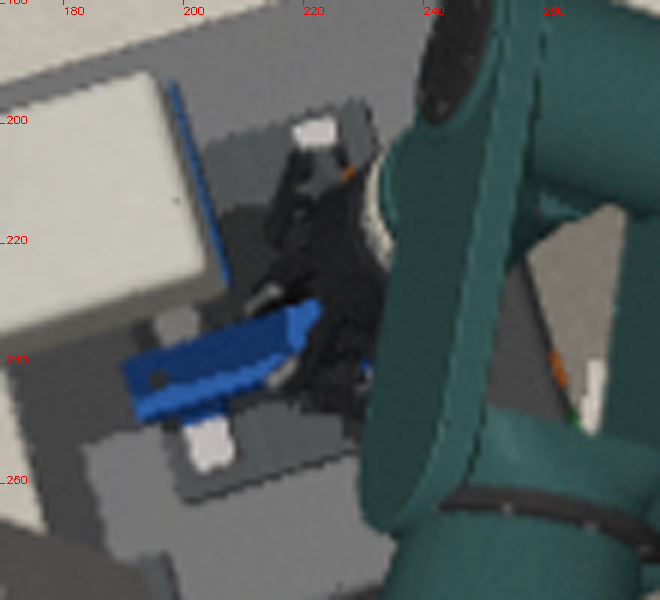

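The bar is over the blue bands and clear of the head. In the top view its far end is at about (192,242) and the head edge is at about (205,228). I'll lower it onto the rails.

```bash
python3 -m jog '0 0 0 -.28 -.03 .5 -1;0 0 0 -.28 -.03 .5 -1;0 0 0 -.28 -.03 .5 -1;0 0 0 -.28 -.03 .5 -1;0 0 0 0 0 0 -1;0 0 0 0 0 0 -1'; python3 - <<'E'
from plan import *
show()
plan(st(-.002,.038,.101),106.8,35)
E
```

```text
t: 8.65
ee_pos: [0.5771, 0.1617, 0.1018]
orientation: [-0.243, 0.568, 0.765, 0.182]
wrist_force: [0.2, 0.2, -2.3]
opening: 0.0282
t 8.65 p [0.577 0.162 0.102] q [-0.119  0.368  1.417  0.56   1.622 -0.459] F [ 0.179  0.161 -2.306] op 0.028188069739761634 yawx 106.7664094660487 lean 35.32761606148825
turn [ 0.002 -0.006  0.001] deg 0.3433499626466382 then shift cm [ 0.149 -0.061  0.205] | 0.26074921127968187
```

```bash
python3 -m jog '0 0 0 .05 -.03 .15 -1;0 0 0 0 0 0 -1;0 0 0 0 0 0 -1'; python3 -m jog '0 0 0 -.06 0 .08 -1;0 0 0 0 0 0 -1;0 0 0 0 0 0 -1';python3 - <<'E'
from plan import *
show()
plan(st(-.002,.038,.101),106.8,35)
E
```

```text
t: 8.95
ee_pos: [0.5765, 0.1631, 0.1012]
orientation: [-0.243, 0.568, 0.765, 0.182]
wrist_force: [-0.6, -0.7, -1.0]
opening: 0.0283
t: 9.25
ee_pos: [0.5764, 0.1631, 0.1011]
orientation: [-0.243, 0.568, 0.765, 0.182]
wrist_force: [-2.4, -1.7, 6.0]
opening: 0.0286
t 9.25 p [0.576 0.163 0.101] q [-0.117  0.367  1.42   0.561  1.619 -0.46 ] F [-2.419 -1.669  5.995] op 0.028628831066326507 yawx 106.80748944555373 lean 35.35955870258854
turn [ 0.002 -0.006  0.002] deg 0.3915616021024288 then shift cm [ 0.065 -0.041  0.056] | 0.09565659541158718
```

The bar is in contact, with about 6 N up on the wrist. I'll release, back off along the tool axis and look.

```bash
python3 -m jog '0 0 0 0 0 0 -.1;0 0 0 0 0 0 .1;0 0 0 0 0 0 .2;0 0 0 0 0 0 .2;0 0 0 0 0 0 .2;0 0 0 0 0 -1 .2;0 0 0 0 0 -2 .2;0 0 0 0 0 -2 .2;0 0 0 0 0 -1 .2;0 0 0 0 0 0 -1;0 0 0 0 0 0 -1';python3 - <<'E'
from plan import *
show()
a=manip.camera("scene");crop(a,360,180,90,75,8,"pics/a5.png",10)
b=manip.camera("top");crop(b,170,190,100,80,8,"pics/b5.png",10)
E
```

```text
t: 10.35
ee_pos: [0.5862, 0.1297, 0.1488]
orientation: [-0.243, 0.568, 0.765, 0.182]
wrist_force: [0.1, -0.3, 0.4]
opening: 0.0234
t 10.35 p [0.586 0.13  0.149] q [-0.167  0.353  1.338  0.553  1.727 -0.45 ] F [ 0.056 -0.338  0.357] op 0.02339625346739693 yawx 106.76841476723175 lean 35.32822866570265
```

View pics/a5.png

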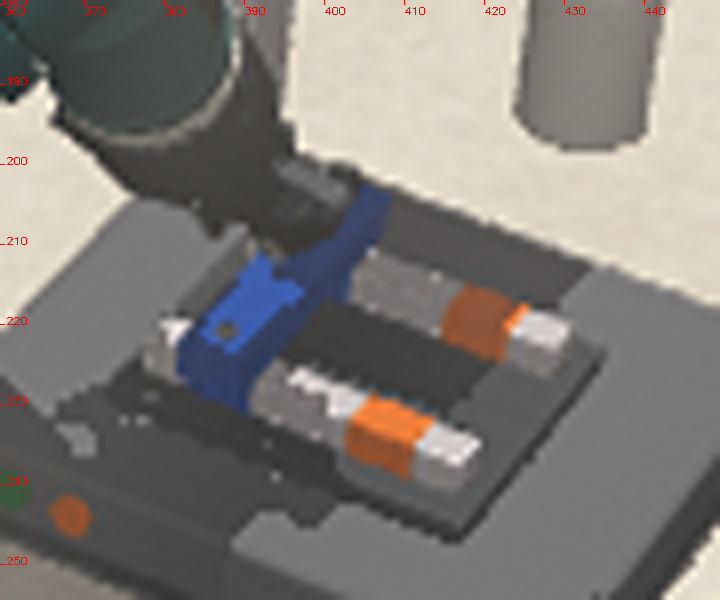

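View pics/b5.png

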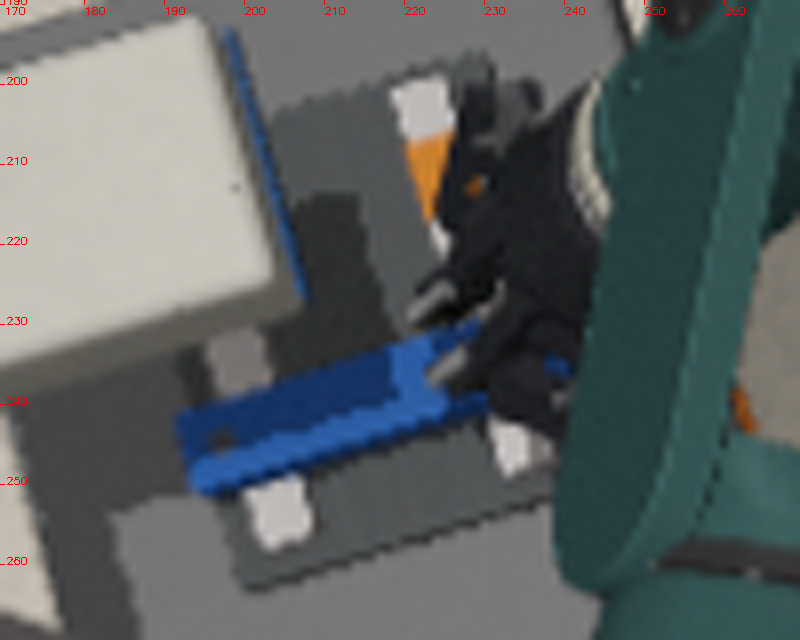

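```bash
python3 - <<'E'
from plan import *
a=onz("top",(197.1,244.4),.107);b=onz("scene",(387.9,220.8),.105)
c,s=np.cos(SY),np.sin(SY);W=np.array([[c,s],[-s,c]])
for p in(a,b,(a+b)/2):print(p,W@(p-ST)[:2])
print(np.degrees(np.arctan2(*(a-b)[[1,0]])),np.linalg.norm((a-b)[:2]))
plan(st(-.002,.038,.125),106.8,35);plan(st(-.002,.038,.110),106.8,35)
E
```

```text
[0.56  0.218 0.107] [0.054 0.038]
[0.592 0.115 0.105] [-0.054  0.037]
[0.576 0.166 0.106] [0.    0.037]
107.33932609395981 0.10792039334105122
turn [ 0.    -0.007  0.   ] deg 0.3732034294208324 then shift cm [1.558 0.031 3.894] | 4.194119289987285
turn [ 0.    -0.007  0.   ] deg 0.3732034294208324 then shift cm [0.697 0.031 5.123] | 5.170049329415379
```

The blue bar is measured at the mark: offset about 1 mm, heading 107.3°. Now the press. With the lean, the lowest corner of the fingertips is about 9 mm in front of the TCP, so I aim the TCP at +7 mm.

```bash
python3 -c "
from plan import *
plan(st(.007,.038,.122),106.8,35)"; python3 -m jog '0 0 0 .5 0 1 -1;0 0 0 .6 0 1 -1;0 0 0 .6 0 1 -1;0 0 0 .4 .03 .9 -1;0 0 0 0 0 0 -1;0 0 0 0 0 0 -1'; python3 -c "
from plan import *
show();plan(st(.007,.038,.122),106.8,35)"
```

```text
turn [ 0.    -0.007  0.   ] deg 0.3732034294208324 then shift cm [2.123 0.031 4.656] | 5.117183707337241
t: 11.05
ee_pos: [0.5749, 0.1683, 0.1291]
orientation: [-0.243, 0.568, 0.765, 0.181]
wrist_force: [0.5, -0.0, 0.0]
opening: -0.0002
t 11.05 p [0.575 0.168 0.129] q [-0.109  0.341  1.396  0.564  1.659 -0.425] F [ 0.502 -0.036  0.049] op -0.00020705554526450693 yawx 106.82866434323577 lean 35.32174196618688
turn [ 0.001 -0.006  0.001] deg 0.3355289501564129 then shift cm [-0.042 -0.044  0.84 ] | 0.8420234940758945
```

```bash
python3 -m jog '0 0 0 0 0 .4 -1;0 0 0 0 0 .4 -1;0 0 0 0 0 0 -1'; python3 -m jog '0 0 0 -.12 0 .16 -1;0 0 0 -.12 0 .16 -1;0 0 0 0 0 0 -1';python3 -m jog '0 0 0 -.12 0 .16 -1;0 0 0 0 0 0 -1';python3 -m jog '0 0 0 -.12 0 .16 -1;0 0 0 0 0 0 -1'; python3 -c "
from plan import *
show();plan(st(.007,.038,.115),106.8,35)"
```

```text
t: 11.35
ee_pos: [0.5736, 0.1722, 0.1222]
orientation: [-0.243, 0.568, 0.765, 0.181]
wrist_force: [0.4, -0.2, 0.6]
opening: -0.0
t: 11.65
ee_pos: [0.5738, 0.172, 0.1184]
orientation: [-0.243, 0.568, 0.765, 0.181]
wrist_force: [0.4, -0.8, 0.6]
opening: 0.0001
t: 11.85
ee_pos: [0.5738, 0.172, 0.1165]
orientation: [-0.243, 0.568, 0.765, 0.182]
wrist_force: [-0.1, -0.0, 0.0]
opening: -0.0002
t: 12.05
ee_pos: [0.5738, 0.172, 0.1145]
orientation: [-0.243, 0.568, 0.765, 0.182]
wrist_force: [1.1, 0.4, 0.4]
opening: -0.0
t 12.05 p [0.574 0.172 0.114] q [-0.103  0.35   1.414  0.565  1.632 -0.435] F [1.054 0.361 0.375] op -2.6278080049810135e-05 yawx 106.78197552860408 lean 35.330997564918356
turn [ 0.001 -0.006  0.001] deg 0.34191834743742483 then shift cm [ 0.074 -0.048 -0.011] | 0.08889350947864319
```

```bash
for i in 1; do python3 -m jog '0 0 0 -.12 0 .16 -1;0 0 0 0 0 0 -1'; done; python3 -m jog '0 0 0 -.06 0 .08 -1;0 0 0 0 0 0 -1';python3 -m jog '0 0 0 -.06 0 .08 -1;0 0 0 0 0 0 -1'
```

```text
t: 12.25
ee_pos: [0.5738, 0.172, 0.1124]
orientation: [-0.243, 0.568, 0.765, 0.181]
wrist_force: [-0.2, 0.3, -0.6]
opening: 0.0001
t: 12.45
ee_pos: [0.574, 0.172, 0.1118]
orientation: [-0.243, 0.568, 0.765, 0.182]
wrist_force: [-0.1, -0.1, 0.6]
opening: -0.0001
t: 12.65
ee_pos: [0.5741, 0.172, 0.1116]
orientation: [-0.243, 0.568, 0.765, 0.182]
wrist_force: [-0.9, -0.1, 3.6]
opening: -0.0001
```

```bash
python3 -m jog '0 0 0 -.06 0 .08 -1;0 0 0 0 0 0 -1';python3 -m jog '0 0 0 -.06 0 .08 -1;0 0 0 0 0 0 -1';python3 -m jog '0 0 0 -.06 0 .08 -1;0 0 0 0 0 0 -1'
```

```text
t: 12.85
ee_pos: [0.5741, 0.172, 0.111]
orientation: [-0.243, 0.568, 0.765, 0.182]
wrist_force: [-1.0, -0.7, 7.2]
opening: -0.0
t: 13.05
ee_pos: [0.5742, 0.172, 0.1103]
orientation: [-0.243, 0.568, 0.765, 0.182]
wrist_force: [-1.8, -2.5, 6.4]
opening: 0.0
t: 13.25
ee_pos: [0.5741, 0.172, 0.1096]
orientation: [-0.243, 0.567, 0.765, 0.182]
wrist_force: [-1.6, -1.9, 7.4]
opening: -0.0
```

```bash
python3 -m jog '0 0 0 -.06 0 .08 -1;0 0 0 0 0 0 -1';python3 -m jog '0 0 0 -.06 0 .08 -1;0 0 0 0 0 0 -1';python3 -m jog '0 0 0 -.06 0 .08 -1;0 0 0 0 0 0 -1;0 0 0 0 0 0 -1;0 0 0 0 0 0 -1'
```

```text
t: 13.45
ee_pos: [0.5742, 0.172, 0.109]
orientation: [-0.243, 0.567, 0.765, 0.183]
wrist_force: [-2.4, -1.3, 9.1]
opening: 0.0001
t: 13.65
ee_pos: [0.5742, 0.172, 0.1083]
orientation: [-0.243, 0.567, 0.765, 0.183]
wrist_force: [-2.0, -2.0, 10.5]
opening: 0.0002
t: 14.05
ee_pos: [0.5741, 0.1721, 0.1077]
orientation: [-0.243, 0.567, 0.765, 0.183]
wrist_force: [-3.4, -2.7, 10.9]
opening: -0.0001
```

```bash
python3 -m jog '0 0 0 -.06 0 .08 -1;0 0 0 -.06 0 .08 -1;0 0 0 0 0 0 -1;0 0 0 0 0 0 -1;0 0 0 0 0 0 -1'; python3 -m jog '0 0 0 .12 0 -.16 -1;0 0 0 .12 0 -.16 -1;0 0 0 .12 0 -.16 -1;0 0 0 .12 0 -.16 -1;0 0 0 0 0 -1 -1;0 0 0 0 0 -2 -1;0 0 0 0 0 -2 -1;0 0 0 0 0 0 -1'; python3 - <<'E'
from plan import *
show()
a=manip.camera("scene");crop(a,360,180,90,75,8,"pics/a6.png",10)
b=manip.camera("top");crop(b,170,190,100,80,8,"pics/b6.png",10)
E
```

```text
t: 14.55
ee_pos: [0.5742, 0.172, 0.1063]
orientation: [-0.243, 0.567, 0.766, 0.183]
wrist_force: [-3.7, -2.6, 13.1]
opening: -0.0004
t: 15.35
ee_pos: [0.5843, 0.1428, 0.1539]
orientation: [-0.24, 0.568, 0.765, 0.183]
wrist_force: [1.2, -0.0, 0.6]
opening: -0.0
t 15.35 p [0.584 0.143 0.154] q [-0.147  0.34   1.344  0.558  1.717 -0.431] F [ 1.161 -0.047  0.575] op -4.623888327817302e-05 yawx 106.66738886377425 lean 35.18485584264792
```

View pics/a6.png

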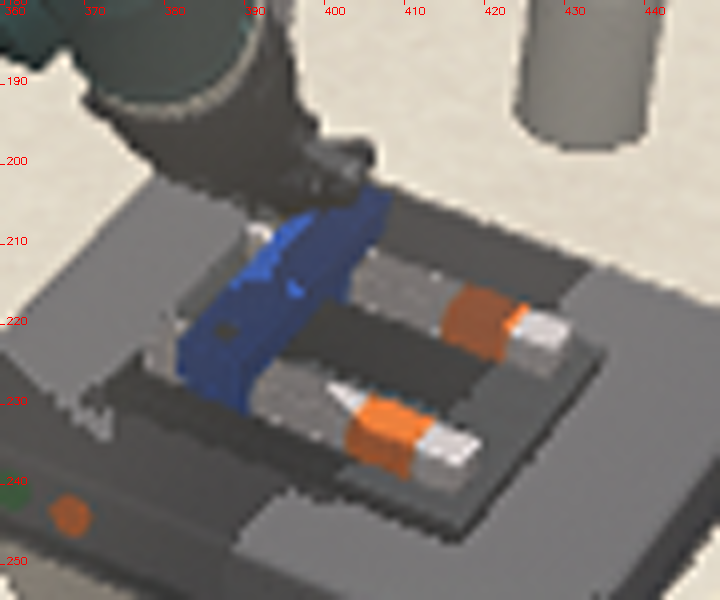

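View pics/b6.png

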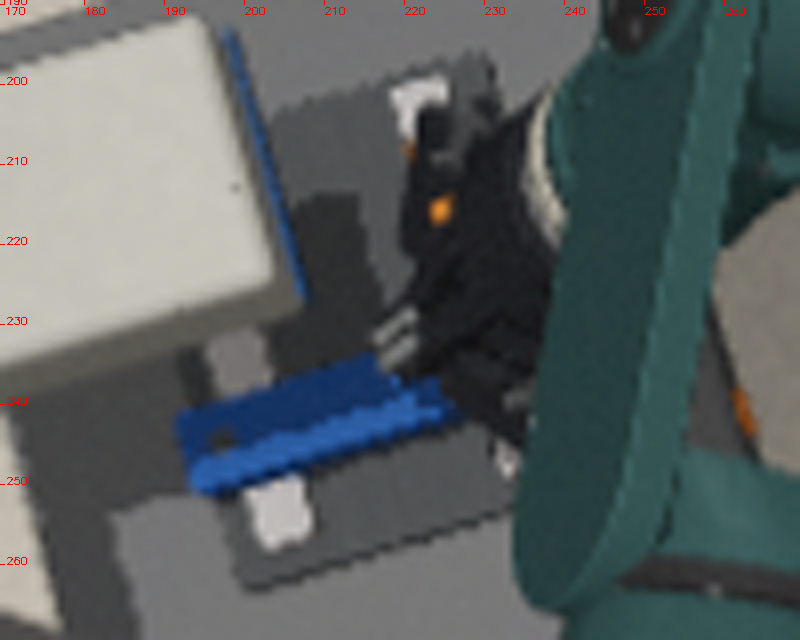

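The blue bar stayed put; its far hole is still at (197,244) in the top view. The press reached about 13 N and roughly a 5 mm dip. Next I back out and go to the orange bar.

```bash
python3 -m jog '0 0 0 -1.6 0 -1.1 -1;0 0 0 -2.4 0 -1.7 -1;0 0 0 -2.4 0 -1.7 0;0 0 0 -2.4 0 -1.7 .4;0 0 0 -2.4 0 -1.7 .4;0 0 0 -2 0 -1.4 .4;0 0 0 0 0 0 .4'; python3 -c "
from plan import *
show();plan([.4336,-.3375,.15],70.3,35)"
```

```text
t: 16.15
ee_pos: [0.6293, -0.0142, 0.1488]
orientation: [-0.243, 0.57, 0.764, 0.181]
wrist_force: [0.0, 0.2, 0.6]
opening: 0.06
t 16.15 p [ 0.629 -0.014  0.149] q [-0.357  0.5    1.135  0.504  1.87  -0.584] F [0.009 0.188 0.629] op 0.05997593711312879 yawx 106.53102392659399 lean 35.32079887621726
turn [-0.365 -0.005  0.517] deg 36.23230959469083 then shift cm [-30.269  -7.527 -21.337] | 37.79050589616703
```

```bash
python3 -m jog '-.073 -.001 .103 0 0 0 .4;-.073 -.001 .103 0 0 0 .4;-.073 -.001 .103 0 0 0 .4;-.073 -.001 .103 0 0 0 .4;-.073 -.001 .103 0 0 0 .4;0 0 0 -1.5 -.37 -1 .4;0 0 0 -2.8 -.7 -2 .4;0 0 0 -2.8 -.7 -2 .4;0 0 0 -2.8 -.7 -2 .4;0 0 0 -2.8 -.7 -2 .4;0 0 0 -2.8 -.7 -2 .4;0 0 0 -2.8 -.7 -2 .4;0 0 0 -2.8 -.7 -2 .4;0 0 0 -2.8 -.7 -2 .4;0 0 0 -2.8 -.7 -2 .4;0 0 0 -2.8 -.7 -2 .4;0 0 0 0 0 0 .4'; python3 -c "
from plan import *
show();plan([.4336,-.3375,.055],70.3,35)"
```

```text
t: 17.85
ee_pos: [0.4372, -0.3304, 0.1516]
orientation: [-0.173, 0.779, 0.549, 0.247]
wrist_force: [-0.2, 0.3, -0.3]
opening: 0.0596
t 17.85 p [ 0.437 -0.33   0.152] q [-1.024  0.324  1.369  0.481  1.833 -0.647] F [-0.223  0.345 -0.27 ] op 0.059592775255036874 yawx 70.35642276615064 lean 35.091173919976896
turn [ 0.    -0.002  0.001] deg 0.12760561013167582 then shift cm [-6.188 -0.103  7.459] | 9.692443955610626
```

```bash
python3 -m jog '0 0 0 -1.5 0 1.9 .4;0 0 0 -1.6 -.05 1.9 .4;0 0 0 -1.6 -.05 1.9 .4;0 0 0 -1.5 0 1.8 .4;0 0 0 0 0 0 .4'; python3 - <<'E'
from plan import *
show();plan([.4336,-.3375,.013],70.3,35)
a=manip.camera("scene");crop(a,200,200,120,100,5,"pics/a7.png")
b=manip.camera("top");crop(b,340,240,120,100,5,"pics/b7.png")
E
```

```text
t: 18.35
ee_pos: [0.4346, -0.3312, 0.0519]
orientation: [-0.178, 0.777, 0.55, 0.247]
wrist_force: [0.1, 0.1, -0.9]
opening: 0.0595
t 18.35 p [ 0.435 -0.331  0.052] q [-1.028  0.419  1.458  0.464  1.681 -0.736] F [ 0.095  0.067 -0.91 ] op 0.05947357625650836 yawx 70.67137367315442 lean 35.435353497703744
turn [-0.007 -0.008  0.003] deg 0.623092220827544 then shift cm [-2.749  0.119  2.828] | 3.945459041737274
```

View pics/a7.png

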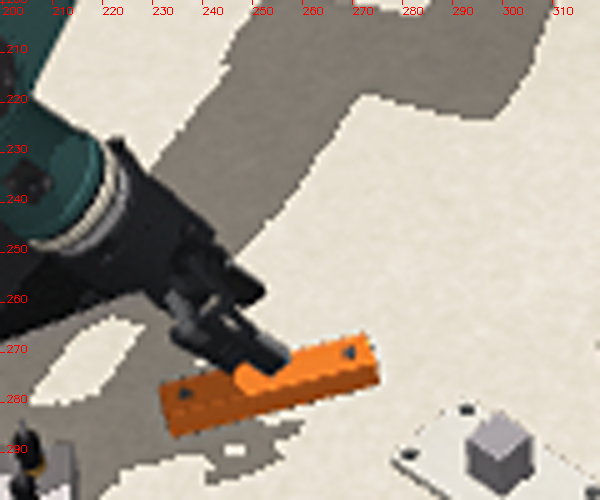

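View pics/b7.png

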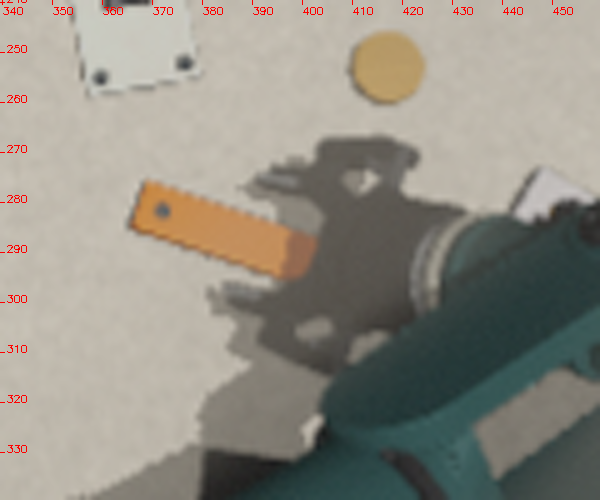

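The fingers straddle the orange bar. In the top view the tips are at about (393,276) and (387,298), and the puck at (415,253) is clear. I'll lower and grip.

```bash
python3 -m jog '0 0 0 -.7 .03 .7 .4;0 0 0 -.7 .03 .7 .4;0 0 0 -.7 .03 .7 .4;0 0 0 -.6 .03 .7 .4;0 0 0 0 0 0 .4;0 0 0 0 0 0 -1;0 0 0 0 0 0 -1;0 0 0 0 0 0 -1;0 0 0 0 0 0 -1;0 0 0 0 0 0 -1;0 0 0 0 0 0 -1' 50; python3 -c "
from plan import *
show();plan([.4336,-.3375,.014],70.3,35)"; python3 -m jog '0 0 0 .57 0 -.82 -1;0 0 0 1.15 0 -1.64 -1;0 0 0 1.15 0 -1.64 -1;0 0 0 1.15 0 -1.64 -1;0 0 0 1.15 0 -1.64 -1;0 0 0 1.15 0 -1.64 -1;0 0 0 1.15 0 -1.64 -1;0 0 0 0 0 0 -1;0 0 0 0 0 0 -1'; python3 - <<'E'
from plan import *
show()
a=manip.camera("scene");crop(a,200,160,120,110,5,"pics/a8.png")
b=manip.camera("top");crop(b,330,230,120,100,5,"pics/b8.png")
plan(st(-.20,-.038,.13),106.8,35)
E
```

```text
t: 19.55
ee_pos: [0.4355, -0.341, 0.0181]
orientation: [-0.172, 0.778, 0.552, 0.247]
wrist_force: [-0.6, -2.7, 3.2]
opening: 0.0281
t 19.55 p [ 0.436 -0.341  0.018] q [-1.035  0.466  1.463  0.46   1.626 -0.77 ] F [-0.6   -2.679  3.243] op 0.028124286638161276 yawx 70.59981331009595 lean 35.068775353890096
turn [ 0.001 -0.001  0.007] deg 0.39510053318679506 then shift cm [-0.016 -0.298  0.492] | 0.5753085385865937
t: 20.45
ee_pos: [0.4347, -0.3404, 0.1474]
orientation: [-0.173, 0.778, 0.552, 0.247]
wrist_force: [-0.4, 0.7, -1.2]
opening: 0.0281
t 20.45 p [ 0.435 -0.34   0.147] q [-1.035  0.342  1.354  0.476  1.836 -0.664] F [-0.425  0.733 -1.181] op 0.028092051453818465 yawx 70.62640568773622 lean 35.09190960462814
turn [ 0.364 -0.003 -0.516] deg 36.18358597957153 then shift cm [19.001 35.699 15.267] | 43.226895482170825
```

View pics/a8.png

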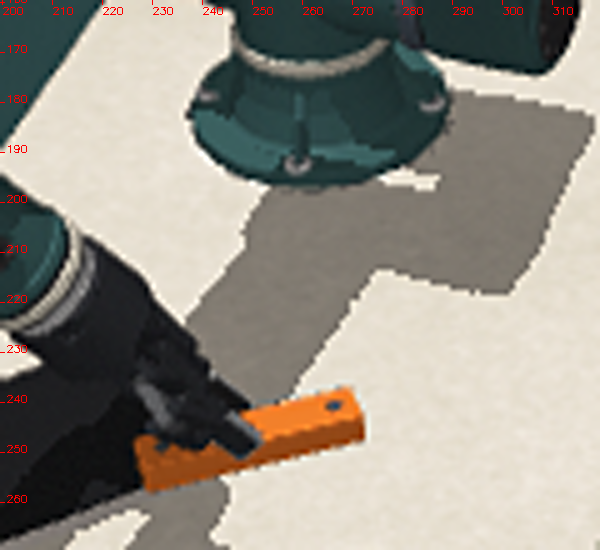

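View pics/b8.png

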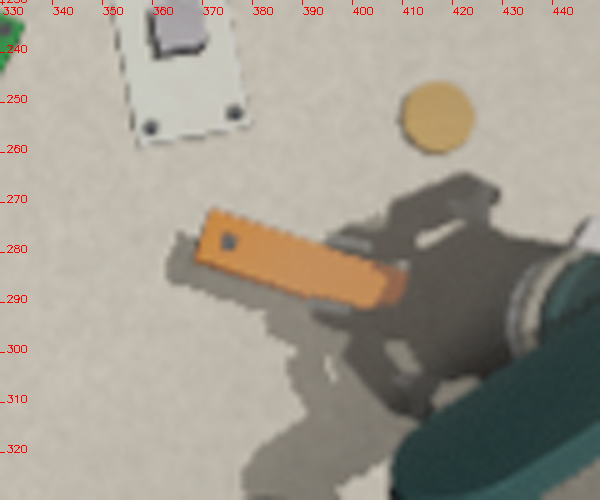

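```bash
python3 - <<'E'
from plan import *
a,r=tri((266.3,240.5),(375.1,277.7)); p,rr,s=cur(); print(a,r,a-p)
u=np.array([np.cos(np.radians(70.6)),np.sin(np.radians(70.6))]);d=(a-p)[:2];print("along",d@u-.0555,"lat",d@[-u[1],u[0]])
E
```

```text
[ 0.452 -0.285  0.149] 2.2681113159356622e-05 [0.018 0.055 0.003]
along 0.002296467712145936 lat 0.001316300429446509
```

```bash
python3 -m jog '.073 0 -.103 0 0 0 -1;.073 0 -.103 0 0 0 -1;.073 0 -.103 0 0 0 -1;.073 0 -.103 0 0 0 -1;.073 0 -.103 0 0 0 -1;0 0 0 .7 1.4 .6 -1;0 0 0 1.46 2.75 1.17 -1;0 0 0 1.46 2.75 1.17 -1;0 0 0 1.46 2.75 1.17 -1;0 0 0 1.46 2.75 1.17 -1;0 0 0 1.46 2.75 1.17 -1;0 0 0 1.46 2.75 1.17 -1;0 0 0 1.46 2.75 1.17 -1;0 0 0 1.46 2.75 1.17 -1;0 0 0 1.46 2.75 1.17 -1;0 0 0 1.46 2.75 1.17 -1;0 0 0 1.46 2.75 1.17 -1;0 0 0 1.46 2.75 1.17 -1;0 0 0 .7 1.3 .6 -1;0 0 0 0 0 0 -1'; python3 -c "
from plan import *
show();plan(st(-.0023,-.038,.127),106.8,35)"
```

```text
t: 22.55
ee_pos: [0.7064, -0.0027, 0.1304]
orientation: [-0.243, 0.568, 0.766, 0.179]
wrist_force: [0.0, -0.1, -1.2]
opening: 0.0278
t 22.55 p [ 0.706 -0.003  0.13 ] q [-0.307  0.679  0.903  0.524  1.894 -0.516] F [ 0.001 -0.085 -1.213] op 0.027770497499761165 yawx 106.89111226309515 lean 35.17173959670357
turn [-0.002 -0.003  0.   ] deg 0.21648298775091318 then shift cm [15.931 -0.09  11.575] | 19.692065572699978
```

```bash
python3 -m jog '0 0 0 1 -.01 .7 -1;0 0 0 2 -.01 1.45 -1;0 0 0 2 -.01 1.45 -1;0 0 0 2 -.01 1.45 -1;0 0 0 2 -.01 1.45 -1;0 0 0 2 -.01 1.45 -1;0 0 0 2 -.01 1.45 -1;0 0 0 1.9 -.01 1.4 -1;0 0 0 1 -.01 .75 -1;0 0 0 0 0 0 -1'; python3 - <<'E'
from plan import *
show()
plan(st(-.0023,-.038,.127),106.8,35)
plan(st(-.0023,-.038,.104),106.8,35)
a=manip.camera("scene");crop(a,340,120,130,130,5,"pics/a9.png",20)
b=manip.camera("top");crop(b,170,180,110,100,6,"pics/b9.png",20)
E
```

```text
t: 23.55
ee_pos: [0.6478, 0.1831, 0.1289]
orientation: [-0.242, 0.568, 0.766, 0.18]
wrist_force: [0.4, -0.2, -1.1]
opening: 0.0282
t 23.55 p [0.648 0.183 0.129] q [-0.074  0.495  1.182  0.57   1.69  -0.364] F [ 0.355 -0.161 -1.093] op 0.028175192978229888 yawx 106.82316087031865 lean 35.06954244408318
turn [-0.    -0.001  0.   ] deg 0.07377883604750873 then shift cm [0.059 0.15  0.268] | 0.31301696664704126
turn [-0.    -0.001  0.   ] deg 0.07377883604750873 then shift cm [-1.26   0.15   2.152] | 2.498542677658068
```

View pics/a9.png

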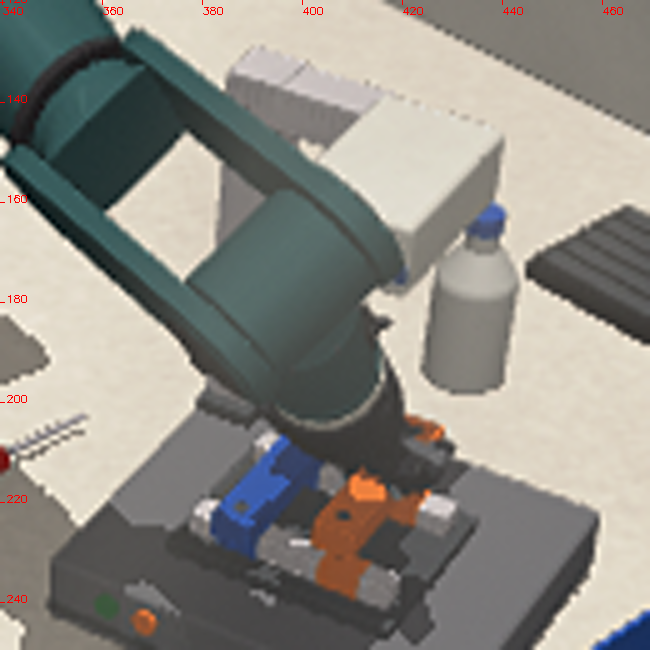

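View pics/b9.png

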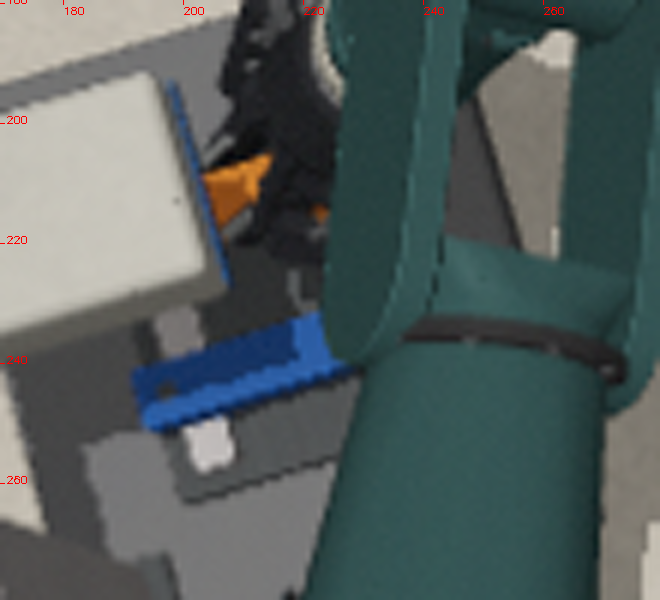

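The orange bar is over the orange bands and the wrist is clear of the head by about 20 px (4 cm or more) in the top view. Lowering.

```bash
python3 -m jog '0 0 0 -.31 .04 .54 -1;0 0 0 -.31 .04 .54 -1;0 0 0 -.31 .04 .54 -1;0 0 0 -.31 .04 .54 -1;0 0 0 0 0 0 -1;0 0 0 0 0 0 -1'; python3 -c "
from plan import *
show();plan(st(-.0023,-.038,.103),106.8,35)"
```

```text
t: 24.25
ee_pos: [0.6501, 0.185, 0.1037]
orientation: [-0.242, 0.569, 0.765, 0.18]
wrist_force: [-0.1, -0.2, -0.9]
opening: 0.0284
t 24.25 p [0.65  0.185 0.104] q [-0.071  0.517  1.202  0.569  1.652 -0.384] F [-0.109 -0.19  -0.938] op 0.02838389424173235 yawx 106.76862035207071 lean 35.054968909825426
turn [ 0.001 -0.001 -0.   ] deg 0.06989754978828143 then shift cm [ 0.029 -0.124  0.106] | 0.16577803580405848
```

```bash
python3 -m jog '0 0 0 -.02 -.1 .1 -1;0 0 0 0 0 0 -1;0 0 0 0 0 0 -1';  python3 -m jog '0 0 0 -.06 0 .08 -1;0 0 0 0 0 0 -1;0 0 0 0 0 0 -1'
```

```text
t: 24.55
ee_pos: [0.6491, 0.1854, 0.1032]
orientation: [-0.241, 0.569, 0.766, 0.18]
wrist_force: [0.7, -0.3, 0.2]
opening: 0.0281
t: 24.85
ee_pos: [0.6491, 0.1854, 0.1029]
orientation: [-0.241, 0.568, 0.766, 0.18]
wrist_force: [-0.4, -0.4, 3.1]
opening: 0.028
```

```bash
python3 -c "
from plan import *
show();plan(st(-.0023,-.038,.103),106.8,35)"
```

```text
t 24.85 p [0.649 0.185 0.103] q [-0.071  0.515  1.206  0.569  1.649 -0.386] F [-0.361 -0.408  3.061] op 0.028026335165373083 yawx 106.79571059392586 lean 35.07678707323293
turn [ 0.002 -0.001  0.001] deg 0.13155207472403596 then shift cm [ 0.025 -0.043  0.002] | 0.04920722076316537
```

The bar is in contact (from -1 to +3 N). I'll release and back off.

```bash
python3 -m jog '0 0 0 0 0 0 -.1;0 0 0 0 0 0 .1;0 0 0 0 0 0 .2;0 0 0 0 0 0 .2;0 0 0 0 0 0 .2;0 0 0 0 0 -1 .2;0 0 0 0 0 -2 .2;0 0 0 0 0 -2 .2;0 0 0 0 0 -1 .2;0 0 0 0 0 0 -1;0 0 0 0 0 0 -1;0 0 0 0 0 0 -1';python3 - <<'E'
from plan import *
show();plan(st(.007,-.038,.122),106.8,35)
a=manip.camera("scene");crop(a,360,180,90,75,8,"pics/a10.png",10)
b=manip.camera("top");crop(b,170,190,100,80,8,"pics/b10.png",10)
print(proj("scene",st(-.0555,-.038,.105)),proj("top",st(-.0555,-.038,.105)),proj("scene",st(.0555,-.038,.105)))
E
```

```text
t: 26.05
ee_pos: [0.6581, 0.1526, 0.1497]
orientation: [-0.243, 0.569, 0.765, 0.179]
wrist_force: [0.1, 0.1, -0.5]
opening: 0.0077
t 26.05 p [0.658 0.153 0.15 ] q [-0.116  0.506  1.123  0.566  1.754 -0.373] F [ 0.102  0.067 -0.517] op 0.007749625907690865 yawx 106.80847589393767 lean 35.10211821507037
turn [-0.001 -0.002 -0.001] deg 0.13647533428252862 then shift cm [1.971 0.044 4.768] | 5.159375377986486
[[407.584 228.87 ]] [[226.796 208.356]] [[422.222 211.462]]
```

View pics/a10.png

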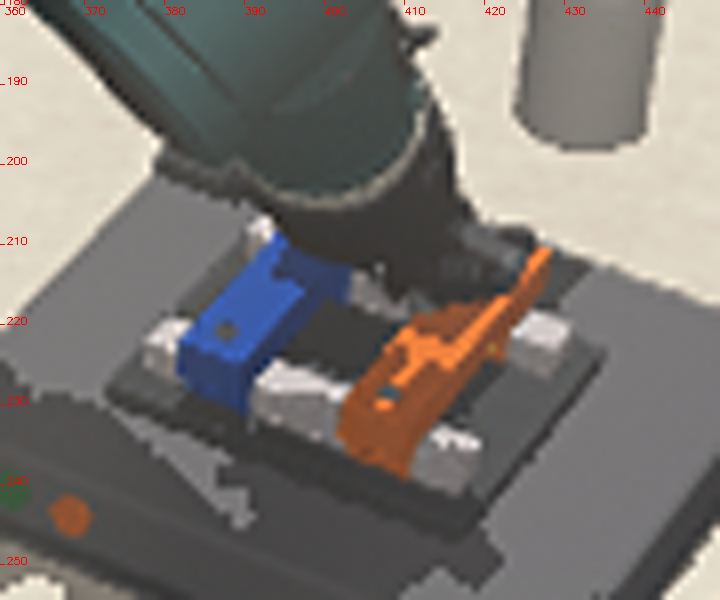

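View pics/b10.png

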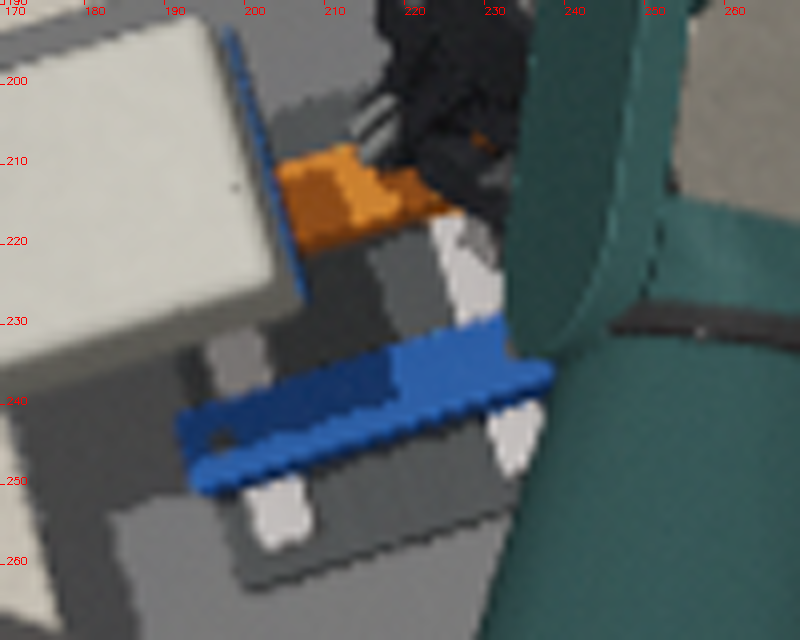

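The orange front hole is at scene (407.9,228.9) against an expected (407.6,228.9), and its edges run parallel to the blue bar. Pressing.

```bash
python3 -m jog '0 0 0 .35 .01 1 -1;0 0 0 .35 .01 1 -1;0 0 0 .35 .01 1 -1;0 0 0 .35 .01 1 -1;0 0 0 .35 0 1 -1;0 0 0 0 0 0 -1;0 0 0 0 0 0 -1'; python3 -c "
from plan import *
show();plan(st(.007,-.038,.112),106.8,35)"
```

```text
t: 26.85
ee_pos: [0.6465, 0.1939, 0.1198]
orientation: [-0.242, 0.568, 0.766, 0.18]
wrist_force: [-0.8, 0.2, 0.5]
opening: -0.0004
t 26.85 p [0.647 0.194 0.12 ] q [-0.059  0.499  1.195  0.572  1.667 -0.36 ] F [-0.808  0.208  0.509] op -0.0003509231200952187 yawx 106.8144570975272 lean 35.05741297240104
turn [-0.    -0.001  0.   ] deg 0.05921882687575841 then shift cm [-0.394 -0.04   0.675] | 0.7822279187226021
```

```bash
python3 -m jog '0 0 0 -.11 -.01 .16 -1;0 0 0 -.11 -.01 .16 -1;0 0 0 -.11 -.01 .16 -1;0 0 0 0 0 0 -1';python3 -m jog '0 0 0 -.11 0 .16 -1;0 0 0 0 0 0 -1';python3 -m jog '0 0 0 -.06 0 .08 -1;0 0 0 0 0 0 -1';python3 -m jog '0 0 0 -.06 0 .08 -1;0 0 0 0 0 0 -1'
```

```text
t: 27.25
ee_pos: [0.6464, 0.1932, 0.1137]
orientation: [-0.242, 0.569, 0.765, 0.18]
wrist_force: [0.2, 0.4, 0.1]
opening: -0.0001
t: 27.45
ee_pos: [0.6464, 0.1934, 0.1119]
orientation: [-0.242, 0.569, 0.765, 0.18]
wrist_force: [-0.6, -0.2, -0.4]
opening: -0.0001
t: 27.65
ee_pos: [0.6465, 0.1935, 0.1117]
orientation: [-0.242, 0.568, 0.766, 0.18]
wrist_force: [0.1, 0.3, 1.0]
opening: -0.0001
t: 27.85
ee_pos: [0.6465, 0.1935, 0.1112]
orientation: [-0.242, 0.568, 0.766, 0.18]
wrist_force: [-1.1, -1.3, 4.1]
opening: 0.0
```

```bash
python3 -m jog '0 0 0 -.11 0 .16 -1;0 0 0 0 0 0 -1';python3 -m jog '0 0 0 -.11 0 .16 -1;0 0 0 0 0 0 -1';python3 -m jog '0 0 0 -.11 0 .16 -1;0 0 0 0 0 0 -1;0 0 0 0 0 0 -1'
```

```text
t: 28.05
ee_pos: [0.6466, 0.1935, 0.1096]
orientation: [-0.242, 0.568, 0.766, 0.18]
wrist_force: [-1.7, -1.4, 6.3]
opening: -0.0
t: 28.25
ee_pos: [0.6466, 0.1936, 0.1083]
orientation: [-0.242, 0.568, 0.766, 0.181]
wrist_force: [-2.9, -1.9, 9.0]
opening: 0.0002
t: 28.55
ee_pos: [0.6466, 0.1936, 0.1073]
orientation: [-0.241, 0.568, 0.766, 0.181]
wrist_force: [-3.8, -2.6, 9.7]
opening: 0.0002
```

```bash
python3 -m jog '0 0 0 -.08 0 .12 -1;0 0 0 0 0 0 -1;0 0 0 0 0 0 -1;0 0 0 0 0 0 -1'; python3 -m jog '0 0 0 .12 0 -.16 -1;0 0 0 .12 0 -.16 -1;0 0 0 .12 0 -.16 -1;0 0 0 .12 0 -.16 -1;0 0 0 0 0 -1 -1;0 0 0 0 0 -2 -1;0 0 0 0 0 -2 -1;0 0 0 0 0 0 -1'; python3 - <<'E'
from plan import *
show()
a=manip.camera("scene");crop(a,360,180,90,75,8,"pics/a11.png",10)
E
```

```text
t: 28.95
ee_pos: [0.6466, 0.1936, 0.1064]
orientation: [-0.241, 0.568, 0.766, 0.181]
wrist_force: [-3.0, -2.4, 11.3]
opening: -0.0002
t: 29.75
ee_pos: [0.6567, 0.1648, 0.1543]
orientation: [-0.239, 0.569, 0.766, 0.181]
wrist_force: [-0.1, -0.1, 1.0]
opening: -0.0
t 29.75 p [0.657 0.165 0.154] q [-0.099  0.494  1.131  0.569  1.741 -0.358] F [-0.069 -0.136  0.962] op -3.3542155544907675e-05 yawx 106.66251503814631 lean 34.93017885538264
```

View pics/a11.png

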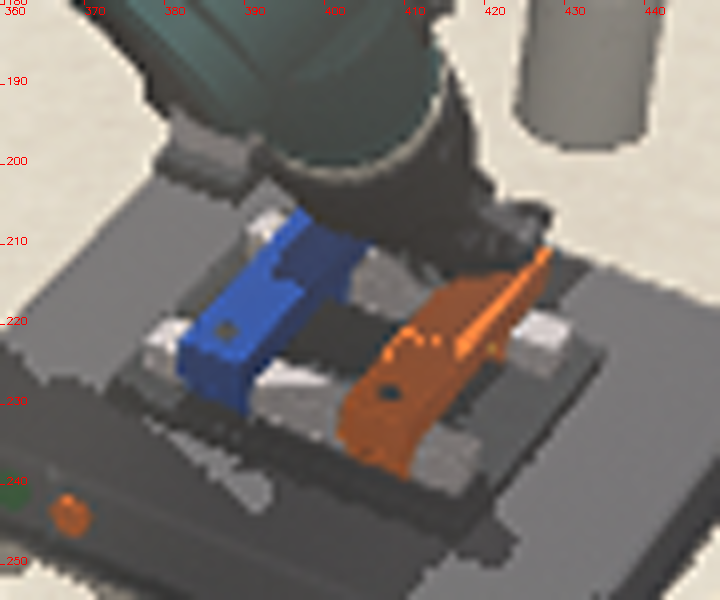

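Both bars are unmoved after the second press, which reached about 11 N. The front holes are at (388,221) and (407,229). Now I back out to fetch the white carrier, using a 38° lean for more room under the head.

```bash
python3 -m jog '0 0 0 -1.6 0 -1.1 -1;0 0 0 -2.4 0 -1.7 -1;0 0 0 -2.4 0 -1.7 0;0 0 0 -2.4 0 -1.7 .4;0 0 0 -2.4 0 -1.7 .4;0 0 0 -2 0 -1.4 .4;0 0 0 0 0 0 .4'; python3 -c "
from plan import *
show();plan([.5925,-.2685,.15],99.05,38)
print(onz('top',(342,190),.075))"
```

```text
t: 30.5
ee_pos: [0.7016, 0.0073, 0.1493]
orientation: [-0.242, 0.571, 0.764, 0.179]
wrist_force: [0.5, 0.3, 0.1]
opening: 0.0602
t 30.5 p [0.702 0.007 0.149] q [-0.296  0.649  0.91   0.53   1.905 -0.489] F [0.511 0.267 0.085] op 0.060172115365224696 yawx 106.50101266209035 lean 35.054146196122254
turn [-0.08   0.052  0.103] deg 8.01706744562769 then shift cm [-20.069 -15.115 -15.768] | 29.662812387659322
[ 0.72  -0.201  0.075]
```

```bash
python3 -m jog '-.08 .052 .103 0 0 0 .4;0 0 0 -1 -.75 -.8 .4;0 0 0 -2.1 -1.6 -1.66 .4;0 0 0 -2.1 -1.6 -1.66 .4;0 0 0 -2.1 -1.6 -1.66 .4;0 0 0 -2.1 -1.6 -1.66 .4;0 0 0 -2.1 -1.6 -1.66 .4;0 0 0 -2.1 -1.6 -1.66 .4;0 0 0 -2.1 -1.6 -1.66 .4;0 0 0 -2.1 -1.6 -1.66 .4;0 0 0 -2.1 -1.6 -1.66 .4;0 0 0 0 0 0 .4'; python3 -c "
from plan import *
show();plan([.5925,-.2685,.07],99.05,38)"
```

```text
t: 31.7
ee_pos: [0.5908, -0.2674, 0.1521]
orientation: [-0.247, 0.613, 0.72, 0.212]
wrist_force: [0.7, 0.5, -0.3]
opening: 0.0598
t 31.7 p [ 0.591 -0.267  0.152] q [-0.715  0.658  0.911  0.466  2.064 -0.755] F [ 0.673  0.525 -0.258] op 0.05977411298354947 yawx 99.15574053482258 lean 37.99186480389925
turn [-0.     0.     0.002] deg 0.12761696283849464 then shift cm [-5.158  0.155  6.388] | 8.211507514670771
```

```bash
python3 -m jog '0 0 0 -1.3 .04 1.6 .4;0 0 0 -1.3 .04 1.6 .4;0 0 0 -1.3 .04 1.6 .4;0 0 0 -1.25 .03 1.6 .4;0 0 0 0 0 0 .4'; python3 - <<'E'
from plan import *
show();plan([.5925,-.2695,.022],99.05,38)
a=manip.camera("scene");crop(a,250,220,120,100,5,"pics/a12.png")
b=manip.camera("top");crop(b,320,190,120,100,5,"pics/b12.png")
E
```

```text
t: 32.2
ee_pos: [0.5931, -0.2623, 0.0663]
orientation: [-0.251, 0.611, 0.72, 0.212]
wrist_force: [0.2, -1.0, -0.1]
opening: 0.0596
t 32.2 p [ 0.593 -0.262  0.066] q [-0.707  0.718  0.994  0.442  1.94  -0.817] F [ 0.189 -1.035 -0.082] op 0.059585201490959416 yawx 99.37403095187767 lean 38.37703758525249
turn [-0.005 -0.007  0.003] deg 0.515143511808297 then shift cm [-3.278 -0.174  3.063] | 4.489427730533212
```

View pics/a12.png

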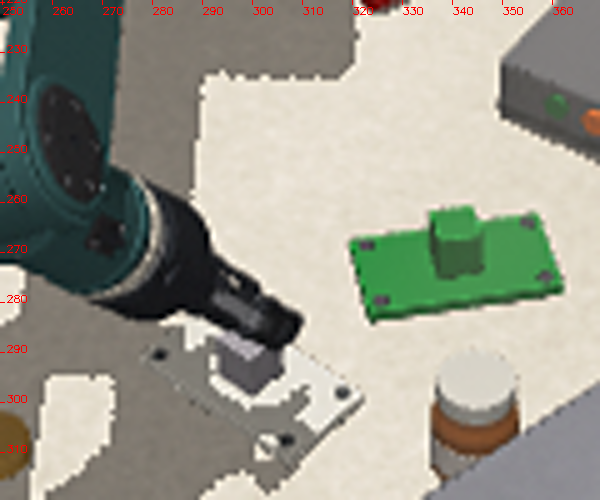

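View pics/b12.png

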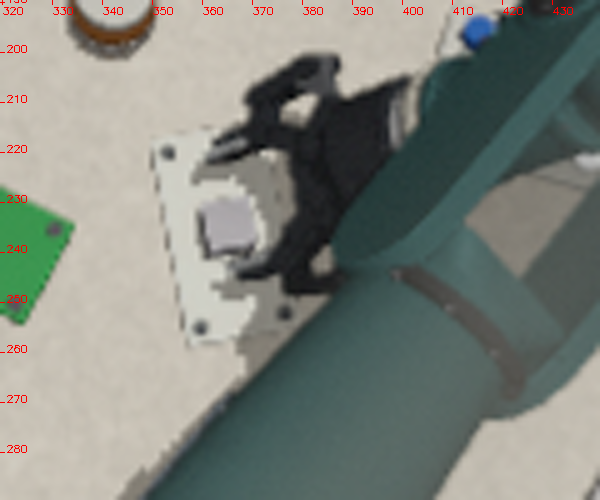

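The fingers straddle the steel block, with tips at about (362,221) and (369,244) in the top view. The plate is white, with the green one off to the left. Lowering and gripping.

```bash
python3 -m jog '0 0 0 -.8 -.03 .77 .4;0 0 0 -.8 -.03 .77 .4;0 0 0 -.8 -.03 .77 .4;0 0 0 -.8 -.03 .77 .4;0 0 0 0 0 0 .4;0 0 0 0 0 0 -1;0 0 0 0 0 0 -1;0 0 0 0 0 0 -1;0 0 0 0 0 0 -1;0 0 0 0 0 0 -1;0 0 0 0 0 0 -1' 60; python3 -c "
from plan import *
show();plan([.5925,-.2695,.022],99.05,38)"
```

```text
t: 33.4
ee_pos: [0.5951, -0.2707, 0.0277]
orientation: [-0.247, 0.612, 0.721, 0.212]
wrist_force: [1.3, -1.8, 2.7]
opening: 0.028
t 33.4 p [ 0.595 -0.271  0.028] q [-0.714  0.758  1.006  0.43   1.886 -0.851] F [ 1.285 -1.79   2.673] op 0.02800559985658622 yawx 99.30198159617102 lean 37.984520365036694
turn [0.001 0.    0.006] deg 0.3648140289097599 then shift cm [-0.227 -0.243  0.546] | 0.6391346563959422
```

```bash
python3 -m jog '0 0 0 .6 0 -.79 -1;0 0 0 1.23 0 -1.57 -1;0 0 0 1.23 0 -1.57 -1;0 0 0 1.23 0 -1.57 -1;0 0 0 1.23 0 -1.57 -1;0 0 0 1.23 0 -1.57 -1;0 0 0 1.23 0 -1.57 -1;0 0 0 0 0 0 -1;0 0 0 0 0 0 -1'; python3 - <<'E'
from plan import *
show()
a=manip.camera("scene");crop(a,250,170,120,110,6,"pics/a13.png")
b=manip.camera("top");crop(b,320,190,100,100,6,"pics/b13.png")
plan(st(-.20,0,.17),106.8,38)
E
```

```text
t: 34.3
ee_pos: [0.5945, -0.2708, 0.1575]
orientation: [-0.246, 0.612, 0.721, 0.212]
wrist_force: [0.6, -0.4, -2.6]
opening: 0.0288
t 34.3 p [ 0.595 -0.271  0.158] q [-0.715  0.667  0.886  0.47   2.077 -0.751] F [ 0.59  -0.394 -2.568] op 0.028763036471254284 yawx 99.30603243239946 lean 37.9327264621641
turn [ 0.082 -0.002 -0.102] deg 7.499421783083925 then shift cm [18.457 14.613 12.555] | 26.679516859682508
```

View pics/a13.png

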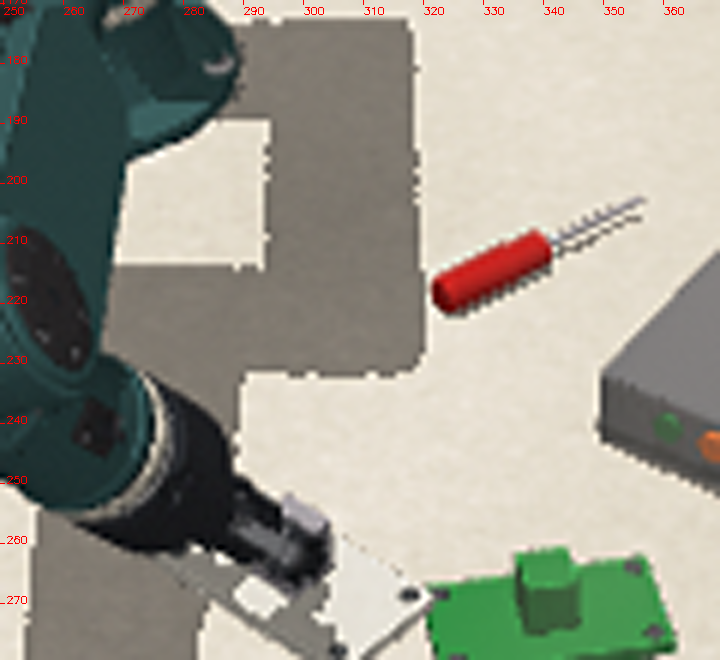

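View pics/b13.png

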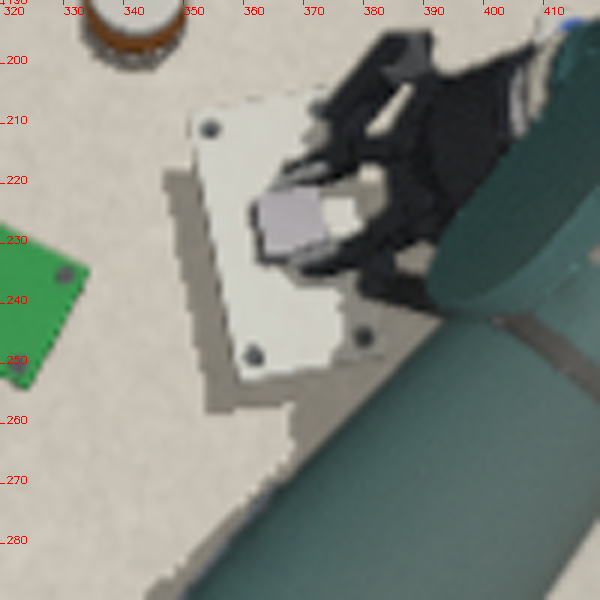

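```bash
python3 - <<'E'
from plan import *
a,r=tri((317.7,268.5),(354.3,211)); print(a,r)
p=cur()[0]
A=onz("top",(354.3,211),.138);B=onz("top",(361.8,248.8),.138);C=onz("top",(380,245.7),.138);D=onz("scene",(305.8,278),.138)
print(np.linalg.norm(A-B),np.linalg.norm(B-C),np.linalg.norm(A-D)); print("yaw x",np.degrees(np.arctan2(*(B-C)[[1,0]])),"yaw y",np.degrees(np.arctan2(*(A-B)[[1,0]])))
cen=(A+C)/2;u=np.array([np.cos(np.radians(99.3)),np.sin(np.radians(99.3))]);d=(cen-p)[:2];print(cen,"along",d@u,"lat",d@[-u[1],u[0]], "D vs",D, A+C-B)
E
```

```text
[ 0.643 -0.233  0.137] 8.271196232988887e-05
0.1097985762443226 0.05166730577303925 0.05270077264807786
yaw x 98.80661454216812 yaw y 9.64876348357268
[ 0.593 -0.267  0.138] along 0.002962492881596071 lat 0.0006649879325020047 D vs [ 0.652 -0.285  0.138] [ 0.651 -0.284  0.138]
```

The carrier is level, with its centre 3 mm ahead of the TCP and heading 99.2°. Moving to the station front.

```bash
python3 -m jog '.082 -.002 -.102 0 0 0 -1;0 0 0 .8 .7 .65 -1;0 0 0 1.55 1.33 1.3 -1;0 0 0 1.55 1.33 1.3 -1;0 0 0 1.55 1.33 1.3 -1;0 0 0 1.55 1.33 1.3 -1;0 0 0 1.55 1.33 1.3 -1;0 0 0 1.55 1.33 1.3 -1;0 0 0 1.55 1.33 1.3 -1;0 0 0 1.55 1.33 1.3 -1;0 0 0 1.55 1.33 1.3 -1;0 0 0 1.55 1.33 1.3 -1;0 0 0 .8 .65 .65 -1;0 0 0 0 0 0 -1'; python3 -c "
from plan import *
show();plan(st(-.003,0,.147),106.8,38)"
```

```text
t: 35.8
ee_pos: [0.6698, -0.0117, 0.1494]
orientation: [-0.261, 0.562, 0.76, 0.194]
wrist_force: [-0.5, 0.4, -0.8]
opening: 0.0285
t 35.8 p [ 0.67  -0.012  0.149] q [-0.347  0.609  0.991  0.552  1.923 -0.552] F [-0.46   0.419 -0.788] op 0.02854680499308014 yawx 107.00774523358082 lean 37.93612716640638
turn [-0.001  0.001  0.004] deg 0.23839716845714576 then shift cm [15.155 -0.126 12.148] | 19.42333587869655
```

```bash
python3 -m jog '0 0 0 .8 0 .6 -1;0 0 0 1.6 -.02 1.28 -1;0 0 0 1.6 -.02 1.28 -1;0 0 0 1.6 -.02 1.28 -1;0 0 0 1.6 -.02 1.28 -1;0 0 0 1.6 -.02 1.28 -1;0 0 0 1.6 -.02 1.28 -1;0 0 0 0 0 0 -1'; python3 - <<'E'
from plan import *
show();plan(st(-.003,0,.147),106.8,38)
a=manip.camera("scene");crop(a,340,100,130,130,5,"pics/a14.png",20)
b=manip.camera("top");crop(b,170,170,110,100,6,"pics/b14.png",20)
E
```

```text
t: 36.6
ee_pos: [0.6292, 0.1148, 0.148]
orientation: [-0.261, 0.563, 0.76, 0.194]
wrist_force: [-0.1, -0.6, -1.2]
opening: 0.0288
t 36.6 p [0.629 0.115 0.148] q [-0.193  0.466  1.204  0.59   1.781 -0.455] F [-0.1   -0.621 -1.183] op 0.028811168228098726 yawx 106.96222584566281 lean 37.9911133099002
turn [-0.001  0.     0.003] deg 0.17990357366888984 then shift cm [4.775 0.108 3.858] | 6.13994868258015
```

View pics/a14.png

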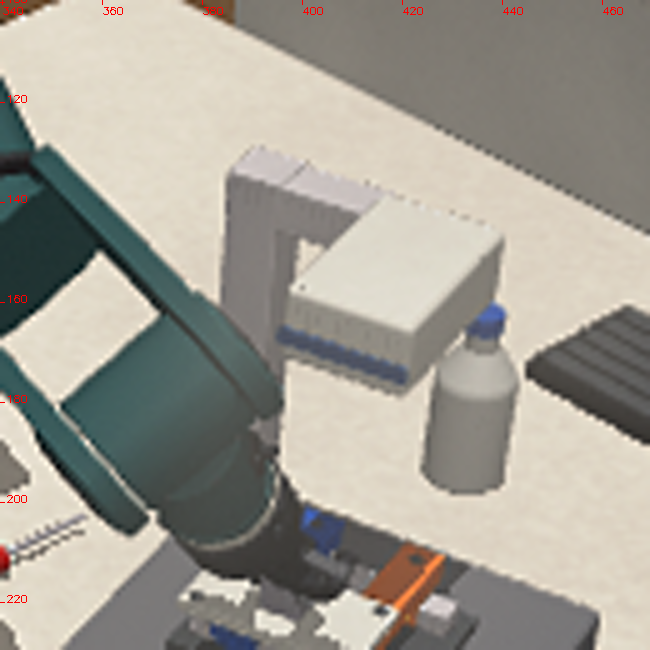

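View pics/b14.png

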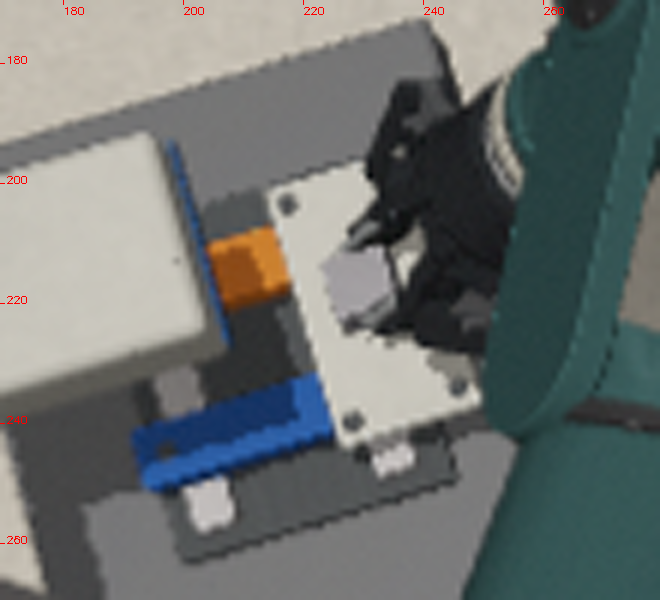

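The carrier is crosswise and coming over both bars, with nothing near the head. Continuing in.

```bash
python3 -m jog '0 0 0 1.2 .03 .97 -1;0 0 0 1.2 .03 .97 -1;0 0 0 1.2 .03 .97 -1;0 0 0 1.1 .02 .9 -1;0 0 0 0 0 0 -1'; python3 - <<'E'
from plan import *
show();plan(st(-.003,0,.147),106.8,38);plan(st(-.003,0,.136),106.8,38)
a=manip.camera("scene");crop(a,340,100,130,130,5,"pics/a15.png",20)
b=manip.camera("top");crop(b,170,170,110,100,6,"pics/b15.png",20)
E
```

```text
t: 37.2
ee_pos: [0.6129, 0.1728, 0.1466]
orientation: [-0.261, 0.562, 0.76, 0.194]
wrist_force: [0.3, -0.6, -2.6]
opening: 0.0286
t 37.2 p [0.613 0.173 0.147] q [-0.112  0.423  1.266  0.608  1.719 -0.399] F [ 0.267 -0.588 -2.575] op 0.02858332724455249 yawx 106.9845893444741 lean 37.967469932588564
turn [-0.001  0.001  0.003] deg 0.20219407920062965 then shift cm [ 0.113 -0.013  0.034] | 0.11854843545180525
turn [-0.001  0.001  0.003] deg 0.20219407920062965 then shift cm [-0.564 -0.013  0.901] | 1.0632303534428713
```

View pics/a15.png

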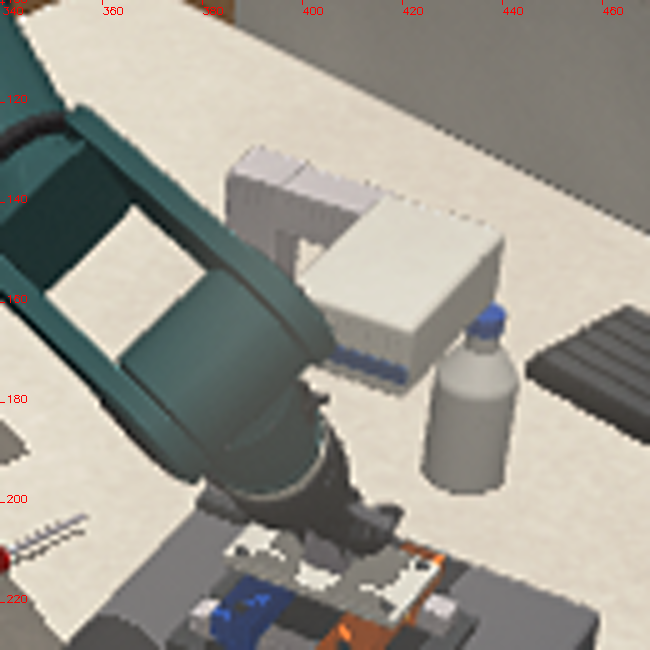

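View pics/b15.png

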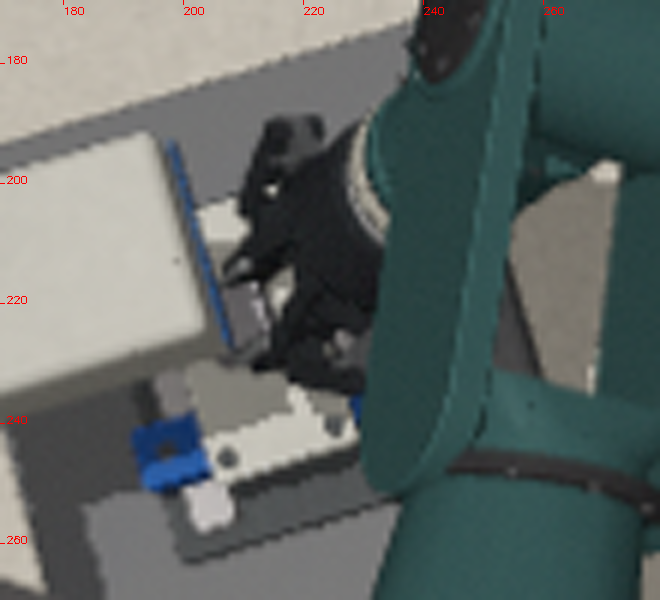

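The carrier is centred over the bars and the gripper is clear of the head. Lowering.

```bash
python3 -m jog '0 0 0 -.19 0 .3 -1;0 0 0 -.19 0 .3 -1;0 0 0 -.18 0 .3 -1;0 0 0 0 0 0 -1;0 0 0 0 0 0 -1'; python3 -c "
from plan import *
show();plan(st(-.003,0,.135),106.8,38)"
```

```text
t: 37.8
ee_pos: [0.6138, 0.1711, 0.1356]
orientation: [-0.261, 0.564, 0.759, 0.194]
wrist_force: [-1.0, 0.6, -1.8]
opening: 0.0284
t 37.8 p [0.614 0.171 0.136] q [-0.114  0.432  1.277  0.606  1.703 -0.41 ] F [-0.99   0.576 -1.757] op 0.02840448976028489 yawx 106.78595012578057 lean 37.93177942766027
turn [0.001 0.001 0.   ] deg 0.08950894120758768 then shift cm [ 0.202 -0.047  0.231] | 0.3102663853260896
```

```bash
python3 -m jog '0 0 0 .22 -.04 .18 -1;0 0 0 0 0 0 -1;0 0 0 0 0 0 -1'; python3 -m jog '0 0 0 -.06 0 .08 -1;0 0 0 0 0 0 -1;0 0 0 0 0 0 -1';python3 -m jog '0 0 0 -.04 0 .05 -1;0 0 0 0 0 0 -1;0 0 0 0 0 0 -1'; python3 -c "
from plan import *
show();plan(st(-.003,0,.135),106.8,38)"
```

```text
t: 38.1
ee_pos: [0.6125, 0.1741, 0.1359]
orientation: [-0.26, 0.563, 0.76, 0.194]
wrist_force: [0.4, 0.3, -2.1]
opening: 0.0285
t: 38.4
ee_pos: [0.6126, 0.174, 0.1348]
orientation: [-0.26, 0.564, 0.759, 0.194]
wrist_force: [0.6, 0.5, -1.8]
opening: 0.0285
t: 38.7
ee_pos: [0.6126, 0.174, 0.1347]
orientation: [-0.26, 0.563, 0.76, 0.194]
wrist_force: [-0.2, -1.7, 0.5]
opening: 0.0287
t 38.7 p [0.613 0.174 0.135] q [-0.11   0.43   1.282  0.607  1.698 -0.409] F [-0.182 -1.662  0.48 ] op 0.028696352861240493 yawx 106.81916897385847 lean 37.933779066742
turn [0.001 0.001 0.001] deg 0.13158275889804422 then shift cm [ 0.014 -0.017 -0.033] | 0.04003516507908727
```

The carrier is touching the bars (weight taken up at the expected height). Releasing.

```bash
python3 -m jog '0 0 0 -.02 0 .03 -1;0 0 0 0 0 0 -.1;0 0 0 0 0 0 .1;0 0 0 0 0 0 .2;0 0 0 0 0 0 .2;0 0 0 0 0 0 .2;0 0 0 0 0 -1 .2;0 0 0 0 0 -2 .2;0 0 0 0 0 -2 .2;0 0 0 0 0 -2 .2;0 0 0 0 0 0 -1;0 0 0 0 0 0 -1;0 0 0 0 0 0 -1';python3 - <<'E'
from plan import *
show();plan(st(.005,0,.165),106.8,38)
a=manip.camera("scene");crop(a,360,170,90,75,8,"pics/a16.png",10)
b=manip.camera("top");crop(b,170,190,100,80,8,"pics/b16.png",10)
for x in(-.0255,.0255):
  for y in(-.0545,.0545):print(x,y,proj("scene",st(x,y,.115)),proj("top",st(x,y,.115)))
E
```

```text
t: 40.0
ee_pos: [0.6244, 0.1332, 0.188]
orientation: [-0.261, 0.564, 0.759, 0.194]
wrist_force: [0.8, -0.3, -0.6]
opening: 0.0082
t 40.0 p [0.624 0.133 0.188] q [-0.168  0.428  1.176  0.605  1.821 -0.393] F [ 0.759 -0.271 -0.561] op 0.008154172365493371 yawx 106.82874977706524 lean 37.96514081005809
turn [-0.     0.001  0.   ] deg 0.0467515342357095 then shift cm [2.553 0.036 4.912] | 5.535729308693674
-0.0255 -0.0545 [[416.423 223.45 ]] [[214.504 205.38 ]]
-0.0255 0.0545 [[387.518 212.362]] [[225.005 241.026]]
0.0255 -0.0545 [[423.113 215.404]] [[197.373 210.668]]
0.0255 0.0545 [[394.537 204.711]] [[207.721 246.437]]
```

View pics/a16.png

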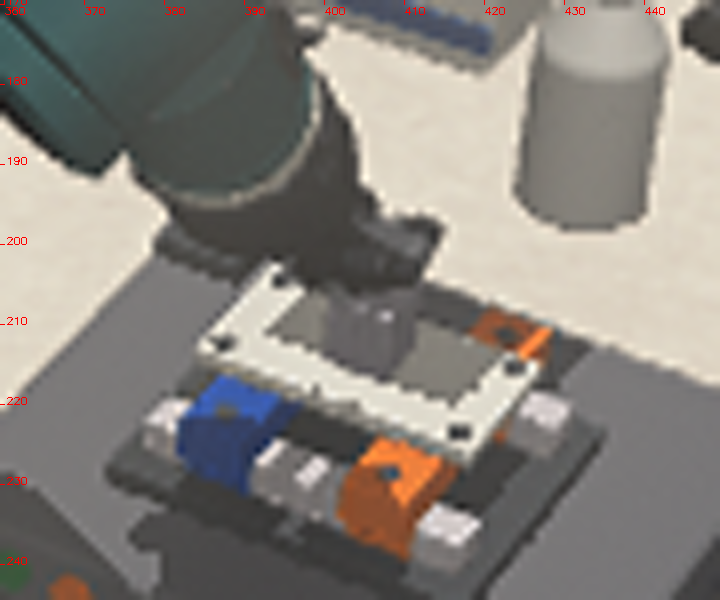

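View pics/b16.png

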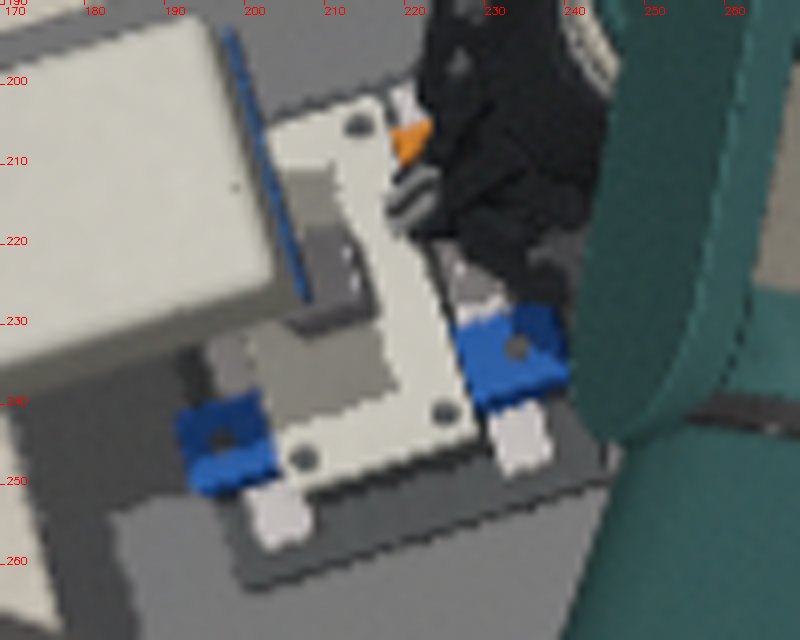

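All three visible carrier holes (top: (214.4,205.1), (225.3,241.1), (207.6,246.6)) are within 0.3 px of where they should be. For the last press I lean 4° more to leave extra room under the head.

```bash
python3 -m jog '0 .07 0 0 0 0 -1;0 0 0 0 0 0 -1'; python3 -c "
from plan import *
show();plan(st(.004,0,.166),106.8,42)"
```

```text
t: 40.3
ee_pos: [0.6243, 0.1323, 0.1865]
orientation: [-0.289, 0.557, 0.749, 0.213]
wrist_force: [0.1, -0.3, -1.1]
opening: -0.0002
t 40.3 p [0.624 0.132 0.186] q [-0.191  0.452  1.175  0.662  1.845 -0.407] F [ 0.107 -0.333 -1.138] op -0.00018539013518908962 yawx 106.75944035065082 lean 42.02181832210033
turn [-0.002 -0.    -0.002] deg 0.17197608996200534 then shift cm [2.354 0.071 4.877] | 5.415339774452375
```

```bash
python3 -m jog '0 0 0 .4 .01 .8 -1;0 0 0 .4 .01 .8 -1;0 0 0 .4 .02 .8 -1;0 0 0 .4 .01 .8 -1;0 0 0 .4 .01 .8 -1;0 0 0 .35 .01 .8 -1;0 0 0 0 0 0 -1'; python3 - <<'E'
from plan import *
show();plan(st(.004,0,.160),106.8,42)
a=manip.camera("scene");crop(a,340,120,110,110,6,"pics/a17.png",10)
b=manip.camera("top");crop(b,170,180,110,90,7,"pics/b17.png",10)
E
```

```text
t: 41.0
ee_pos: [0.6104, 0.1817, 0.1684]
orientation: [-0.288, 0.556, 0.75, 0.213]
wrist_force: [-0.5, -0.1, -0.0]
opening: 0.0002
t 41.0 p [0.61  0.182 0.168] q [-0.123  0.424  1.25   0.672  1.765 -0.386] F [-0.457 -0.094 -0.023] op 0.0001560901824189353 yawx 106.90213273432879 lean 41.96379701331165
turn [-0.001  0.001  0.002] deg 0.11025450323289797 then shift cm [-0.651 -0.029  0.547] | 0.8507530177897876
```

View pics/a17.png

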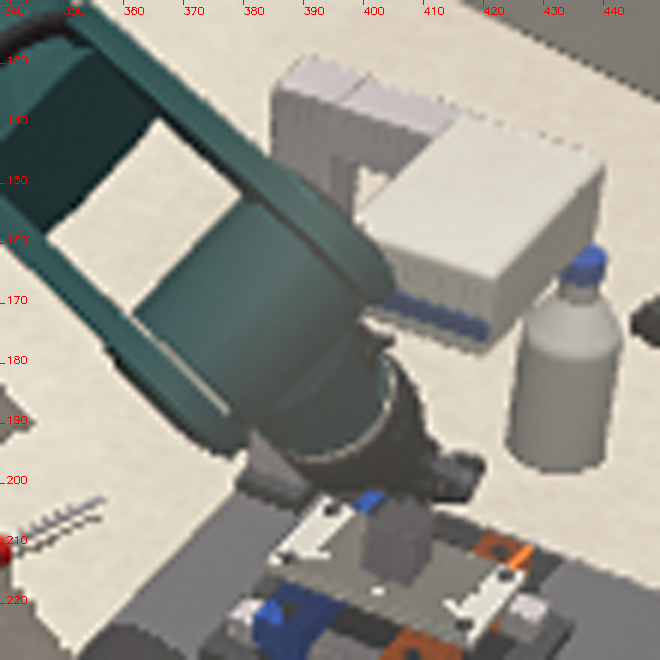

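View pics/b17.png

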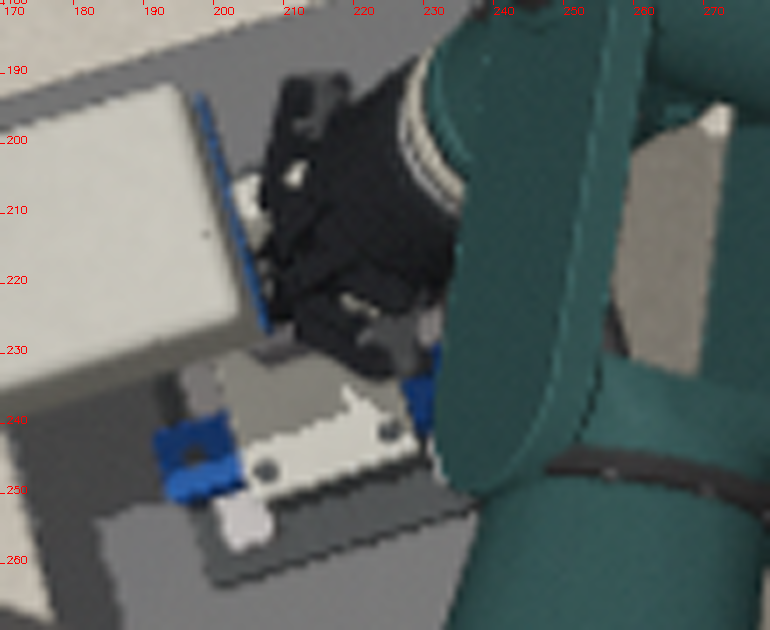

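The fingertips are under the head and over the block, with visible clearance. From here the motion is straight down, which increases it.

```bash
python3 -m jog '0 0 0 -.21 -.01 .18 -1;0 0 0 -.21 -.01 .18 -1;0 0 0 -.2 -.01 .18 -1;0 0 0 0 0 0 -1';python3 -m jog '0 0 0 -.13 0 .15 -1;0 0 0 0 0 0 -1';python3 -m jog '0 0 0 -.07 0 .07 -1;0 0 0 0 0 0 -1';python3 -m jog '0 0 0 -.07 0 .07 -1;0 0 0 0 0 0 -1'; python3 -c "
from plan import *
show();plan(st(.004,0,.156),106.8,42)"
```

```text
t: 41.5
ee_pos: [0.6112, 0.179, 0.1601]
orientation: [-0.287, 0.557, 0.75, 0.214]
wrist_force: [0.2, 0.1, -0.4]
opening: -0.0
t: 41.7
ee_pos: [0.6112, 0.1794, 0.1585]
orientation: [-0.287, 0.557, 0.75, 0.214]
wrist_force: [-0.3, -0.6, -0.2]
opening: 0.0
t: 41.9
ee_pos: [0.6113, 0.1794, 0.1578]
orientation: [-0.287, 0.556, 0.75, 0.214]
wrist_force: [-0.0, 0.6, 0.2]
opening: 0.0001
t: 42.1
ee_pos: [0.6114, 0.1794, 0.1574]
orientation: [-0.287, 0.556, 0.75, 0.214]
wrist_force: [-0.2, 0.1, 2.1]
opening: -0.0002
t 42.1 p [0.611 0.179 0.157] q [-0.126  0.433  1.261  0.67   1.75  -0.401] F [-0.187  0.15   2.082] op -0.0002032817442979988 yawx 106.82131518480463 lean 41.9528566899785
turn [0.001 0.001 0.002] deg 0.13221900721448943 then shift cm [ 0.004 -0.06   0.194] | 0.20276228780193564
```

```bash
python3 -m jog '0 0 0 -.07 0 .07 -1;0 0 0 0 0 0 -1';python3 -m jog '0 0 0 -.13 0 .15 -1;0 0 0 0 0 0 -1';python3 -m jog '0 0 0 -.13 0 .15 -1;0 0 0 0 0 0 -1';python3 -m jog '0 0 0 -.07 0 .07 -1;0 0 0 0 0 0 -1;0 0 0 0 0 0 -1'
```

```text
t: 42.3
ee_pos: [0.6114, 0.1794, 0.1565]
orientation: [-0.287, 0.556, 0.75, 0.214]
wrist_force: [0.1, -0.0, 2.6]
opening: -0.0003
t: 42.5
ee_pos: [0.6114, 0.1794, 0.1548]
orientation: [-0.287, 0.556, 0.75, 0.214]
wrist_force: [-0.4, -1.0, 5.6]
opening: -0.0001
t: 42.7
ee_pos: [0.6115, 0.1795, 0.1535]
orientation: [-0.287, 0.556, 0.75, 0.215]
wrist_force: [-1.5, -1.9, 8.3]
opening: -0.0002
t: 43.0
ee_pos: [0.6115, 0.1794, 0.1531]
orientation: [-0.287, 0.556, 0.75, 0.215]
wrist_force: [-3.3, -1.7, 8.7]
opening: -0.0003
```

```bash
python3 -m jog '0 0 0 -.07 0 .07 -1;0 0 0 0 0 0 -1;0 0 0 0 0 0 -1;0 0 0 0 0 0 -1'; python3 -m jog '0 0 0 .13 0 -.15 -1;0 0 0 .13 0 -.15 -1;0 0 0 .13 0 -.15 -1;0 0 0 0 0 -.5 -1;0 0 0 0 0 -1.5 -1;0 0 0 0 0 -2 -1;0 0 0 0 0 -2 -1;0 0 0 -1.5 0 -1.5 -1;0 0 0 -2 0 -1.8 -1;0 0 0 -2 0 -1.8 -1;0 0 0 -2.4 0 -2 -1;0 0 0 -2.4 0 -2 -1;0 0 0 -2.4 0 -2 -1;0 0 0 -2.4 0 -2 -1;0 0 0 0 0 0 -1;0 0 0 0 0 0 -1'; python3 - <<'E'
from plan import *
show()
a=manip.camera("scene");crop(a,360,170,90,75,8,"pics/a18.png",10);cv2.imwrite("pics/a18f.png",a)
b=manip.camera("top");crop(b,170,190,100,80,8,"pics/b18.png",10);cv2.imwrite("pics/b18f.png",b)
E
```

```text
t: 43.4
ee_pos: [0.6115, 0.1795, 0.1525]
orientation: [-0.287, 0.556, 0.75, 0.215]
wrist_force: [-2.8, -1.7, 8.9]
opening: -0.0001
t: 45.0
ee_pos: [0.6808, -0.0524, 0.1955]
orientation: [-0.288, 0.557, 0.749, 0.214]
wrist_force: [0.3, 0.1, 0.1]
opening: 0.0005
t 45.0 p [ 0.681 -0.052  0.195] q [-0.409  0.673  0.83   0.623  2.072 -0.516] F [0.308 0.085 0.092] op 0.0005093664839280898 yawx 106.67635599527941 lean 41.999506701912885
```

View pics/a18.png

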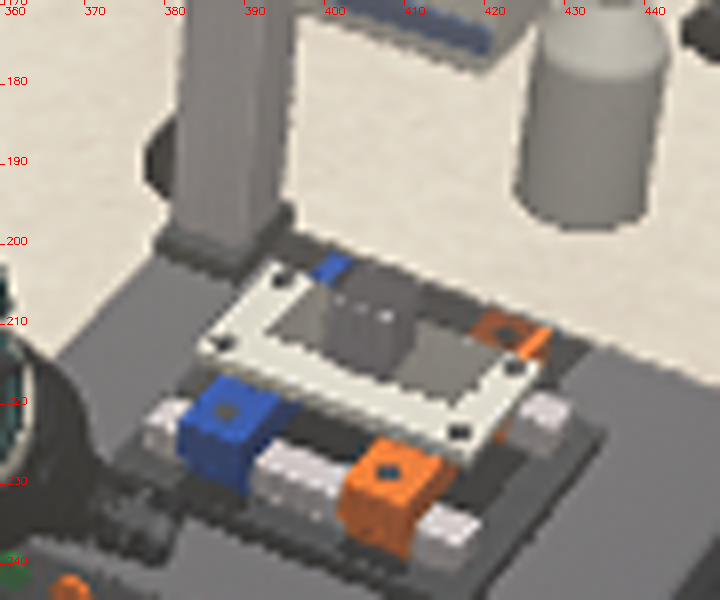

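View pics/b18.png

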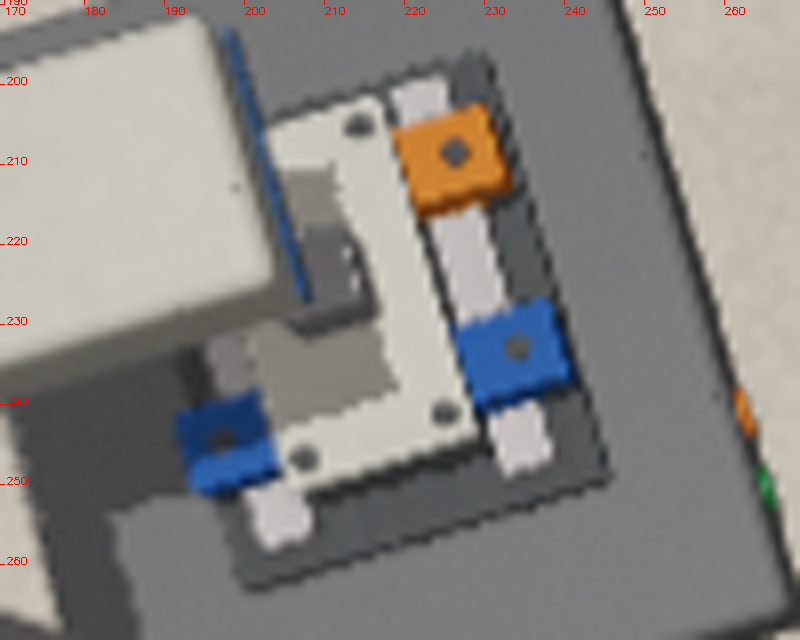

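View pics/b18f.png

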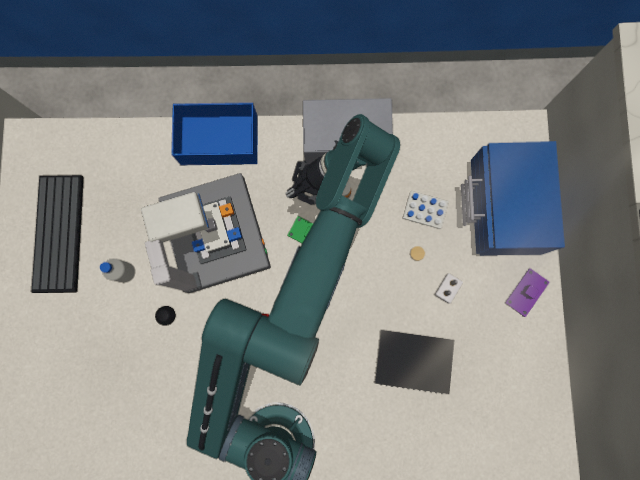

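```bash
python3 - <<'E'
from plan import *
for n,f in(("scene","pics/a18f.png"),("top","pics/b18f.png")):
    a=cv2.imread(f"pics/{n}0.png").astype(int);b=cv2.imread(f).astype(int)
    R_={"scene":{"jar":(335,288,20,30),"driver":(318,200,42,24),"bottle":(424,160,20,40),"puck":(240,300,18,18),"term":(195,282,22,30),"vials":(242,320,48,38)},"top":{"mouse":(153,303,24,24),"bottle":(98,258,30,24),"puck":(408,244,18,18),"term":(434,272,28,32),"vials":(402,190,46,38)}}[n]
    for k,(x,y,w,h) in R_.items(): print(n,k,np.abs(a-b)[y:y+h,x:x+w].mean().round(2))
c,s=np.cos(SY),np.sin(SY);W=np.array([[c,s],[-s,c]])
cr=lambda X,Y:(170+(X-4)/8,190+(Y-4)/8)
for nm,uv,z in(("blue back",(221,440),.105),("blue front",(517,348),.105),("or front",(455,153),.105),("car",(359,125),.115),("car",(446,413),.115),("car",(305,457),.115)):
    print(nm,W@(onz("top",cr(*uv),z)-ST)[:2])
E
```

```text
scene jar 40.52
scene driver 124.92
scene bottle 6.58
scene puck 6.57
scene term 6.78
scene vials 7.2
top mouse 10.75
top bottle 14.42
top puck 16.02
top term 16.77
top vials 16.36
blue back [0.055 0.038]
blue front [-0.055  0.038]
or front [-0.054 -0.038]
car [-0.025 -0.055]
car [-0.026  0.055]
car [0.026 0.055]
```

View pics/a18f.png

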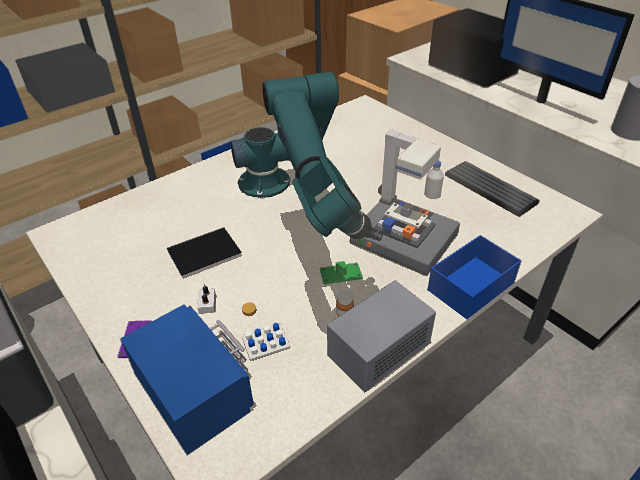

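The bars and carrier sit at their marks to within about 1 mm. The bystanders are unmoved: the jar is in place in shadow, and the driver, now hidden behind the arm, was last seen in place. The arm is clear, so I'm handing in.

```bash
python3 -c "
from station import manip
print(manip.sign_off())"
```

```text
the job is handed in; nothing more can be done
None
```

The riser is built and handed in at about 45 s of the allowed 72 s; the hand-in reports no verdict. I laid the blue bar, then the orange bar, then the carrier. After letting go of each one I pressed it with shut fingers. The presses reached about 13, 11 and 9 N, and each dipped the stage about 5 mm, judged from how far the fingertips travelled.

**Final position:** In the last top picture, all the holes I could see on the bars and carrier are within about 1 mm of where they should be, with the directions right. The orange bar's back end is hidden by the head. The wrist force read near zero once the arm had backed off.

**Bystanders and head:** The head was never touched as far as the pictures and forces show. The other things on the bench look unmoved. The arm hid the screwdriver in the final picture, so its last sighting, in place, was earlier, just before the carrier was pressed.

**Checks that disagreed:**
- **Camera heights:** triangulated heights came out about 1–3 mm low, as the scene camera's calibration would explain. The carrier's block top read 39 mm instead of 45 mm. I used the stated heights there, and the contact heights agreed with them.
- **Picture comparison:** the automatic before/after comparison flagged the jar and screwdriver, because the arm's shadow and the arm itself covered them. I checked the jar by eye.

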